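# Nip up the work-head clamp nut with the adjustable wrench

### The arm

A 6-joint arm with a two-finger parallel gripper is mounted at the origin on the work surface. World frame = base frame: x ahead of the robot, y to its left, z up, the work surface at z = 0. Lengths are in m, angles in degrees, forces in N, time in s.
With the tool pointing down it reaches from about 0.25 to 0.725 m from the base axis. Payload 9.7 kg.
Tool frame: the origin (TCP) lies midway between the tips of the shut fingers; the grasp point (between the pads) lies 19 mm behind it; z points along the fingers, y is the line along which they close (so a half turn about z gives the same grasp; the last joint's range is limited). The gripper opens to 85 mm and grips with 20 to 120 N. Pads are 22 mm wide; open, the fingers measure 114 mm over their backs; the gripper's body (76 mm by 85 mm) begins 54 mm behind the grasp point. The pads swing forward as they close: fully open they stand 13 mm farther back than shut.
Start: joints at [76.662, 4.979, 10.078, 95.1, 0, 90], TCP at [0.127, 0.535, 0.202] pointing down, gripper open.
Joint ranges: [-179.16, 179.16], [-48.56, 103.87], [-65.8, 70.77], [-126.05, 130.52], [-82.76, 87.17], [-180, 180]. Speed limits (degrees/s): [127.2, 127.2, 147.25, 180, 180, 180].

### API

Orientations are given as [roll, pitch, yaw] about the fixed x, y, z axes, in that order (R = Rz(yaw) Ry(pitch) Rx(roll)).
In Python, from workcell import bot gives the robot as it stands.
- The arm moves only by the shell command python3 -m crank 'ROWS' [FORCE]. ROWS is JSON, a list of rows, each an object with "gripper": the finger opening in mm, from 0 to 85.4; "travel": the shift along the tool's x, y, z in mm, a list of three; "twist": the turn, a rotation vector about the tool's x, y, z in rad, a list of three. In form: [{"gripper": gripper, "travel": [tx, ty, tz], "twist": [rx, ry, rz]}, ...]. A call has 1 to 12 rows; each row shifts and turns the commanded pose from where the row before left it, along the tool's axes as they then stand; what a row does not reach is not made up. A row lasts 1/8 s, in which the tool goes at most 62.5 mm and 10.7 degrees, less where a joint would pass 70% of its speed; a pose out of reach is approached as far as the arm can. A call is refused whole if a number of a shift passes 62.5 or a number of a turn 0.188, either way. A call with a gripper value outside its range is refused whole. The fingers move at their own pace and stop on an object; FORCE is the grip in N (left out, the last holds). Time passes only in rows, so rows that do not move let the fingers close. It gives the time, the measured TCP pose, the force, the opening and the grip force at its end, in the units of the state.
- bot.get_obs(): the state, without advancing time (a new reading comes with each control period).
- bot.camera(name): name is "scene" or "top" or "wrist"; returns the picture (480x640x3 uint8, red, green, blue); there is no depth.
- bot.calibration(name): a dict with "vfov" (degrees; the focal length in pixels is half the picture's height over the tangent of half this angle, whatever the lens; pixels are square), "cx", "cy" (the principal point, pixels), "k1" (the pictures are not rectified: a ray, as slopes to the right and down, at radius r is drawn at 1 + k1 r^2 times it, then the intrinsics apply), "camera_from_world" (4x4, takes a point from world to camera coordinates). Camera axes: x right, y down, z forward; pixel columns grow to the right and rows downward; lengths in m; the calibration is good to about 2 mm. A picture is of the moment at which its call begins: read the wrist's pose just before it. calibration takes no time and is no camera call; for the wrist camera it gives the pose at the moment of the call.
- bot.job_done(): hands the job in; it is judged then, once.
The state is a dict: "time": time; "q": joint angles; "qd": joint speeds; "joint_efforts": joint torques, N m; "ee_pos": TCP position; "tcp_rot": TCP orientation; "wrist_force": force on the tool from outside, world axes, zero at the start; "torque": the same for the moment, N m; "opening": finger opening in m; "grasp_force": force on a finger pad.
Only numpy, scipy, OpenCV 4.12 (cv2) and the standard library are available. Lean on these libraries where they do the work, as an engineer would, in place of code of your own. Each camera call takes 0.05 s, during which the arm holds its last target. There are 200 camera calls.

### The job

Set the adjustable wrench flat over the hexagon clamp nut on the green grinder base, roll its worm with light fingertip pressure until the jaws just fit the nut, and only then turn the nut clockwise (seen from above) with the wrench until it seats and is nipped up tight, with about 8 N on the end of the handle, without forcing it any further. Leave the wrench lying flat on the nut with its jaws still snug, and do not disturb the other things on the bench.

Things in the scene. Friction and masses are not known exactly. Their poses are not given: they have to be found in the camera images.
- wrench: adjustable wrench, steel, 250 mm long, about 0.47 kg, lying flat; origin on its flat underside below wrench_mouth. x points out of the open mouth, z up, y from fixed to sliding jaw. Fixed jaw face: plane y = -12 mm; bottom of the mouth: x = -14.5 mm; jaw tips (rounded) end at x = +16 mm; head 14 mm thick. The handle runs from the origin along (-0.966, 0.259), 165 degrees from +x
- wrench_mouth (a point): on the wrench, 7 mm above its underside: where the centre of a 24 mm nut is when the nut touches the fixed jaw and the bottom of the mouth. Axes as wrench
- wrench_grip (a point): middle of the wrench's handle near its balance point, 95 mm from wrench_mouth, 6 mm above the underside. Axes as wrench. The handle is 24 mm wide, 12 mm thick and runs from 48 to 219 mm from wrench_mouth
- wrench_tail (a point): point on the wrench's handle 170 mm from wrench_mouth, 6 mm above the underside, a good place to push from the side. Axes as wrench
- worm_top (a point): top of the knurled worm as the wrench lies flat: 18.5 mm above its underside, 4.5 mm proud of the head, at x = -40, y = +6 mm of wrench, axes as there. The worm is 17 mm across, 16 mm long, its axis along y. The nut and stud are lower than this point
- worm: the worm, origin on its axis at mid-length. A fingertip pressed on its top with 8 to 12 N and slid along the wrench's +x (towards the mouth) rolls it and closes the jaws, the other way opens them: 0.5 mm of jaw travel per 14 mm of rubbing (3 N of rub; less press slips). It stays where it is left; once the jaws are up against the nut it stops and the finger slips. Over 25 N on it bends its pin
- jaw (a joint): width between the jaw faces of the wrench, m (0.016 to 0.033); only the sliding jaw moves, along the wrench's y. The wrench starts 1.7 to 3.1 mm wider than the nut; pushed much harder than the nut needs, the jaws spread and slip off
- nut_mid (a point): hexagonal clamp nut, 24 mm across flats, 27.7 across corners, 13 mm high; its centre half-way up. z up, x through a corner (flats face +-y and every 60 degrees). It sits on the green cast base, whose flat top is 20 mm above the bench; a stud end stands up through it to 17 mm above the casting
- nut_corner (a point): one corner of the same nut, half-way up, 13.9 mm from its centre
- nut (a joint): angle of the nut on its stud, rad, growing clockwise seen from above (tightening); at 0 it seats and stops. It starts 0.38 to 0.72 short of that and drags with about 0.35 N m (2 to 3 N at wrench_tail) while it runs. Nipped up tight is 1 to 2 N m, 6 to 12 N at wrench_tail, held a moment; over 2.4 N m is over-tightened
- stud (a joint): twist of the nut's stud in its casting, rad, clockwise seen from above: 0.01 per N m of torque on the nut (0 when unloaded, too fine to read well from the noisy value)
- grinder_base: green cast base of the grinder's work head, fixed to the bench, origin on the bench under the nut. Flat, 20 mm high, x from -120 to +130 mm, y from -125 to +240 mm; the handle may hang over its edge. The swivel head with bracket, steel bar and graduated ring stands on it from y = +125 mm on, up to 150 mm high; the rest is clear
- spanner: bystander: a flat open-ended spanner, 190 mm long, lying on the bench; origin at its underside's centre; to be left alone
- cup_wheel: bystander: a white cup grinding wheel, 100 mm across, 40 mm high; origin at its underside's centre; to be left alone
- grease_jar: bystander: a yellow jar, 60 mm across, 65 mm high; origin at its underside's centre; to be left alone
- oil_tin: bystander: a red tin, 56 mm across, 80 mm high; origin at its underside's centre; to be left alone
- bench_brush: bystander: a bench brush with wooden handle, 220 mm long; origin at its underside's centre; to be left alone
- collet: bystander: a steel collet standing on its small end, 32 mm across, 42 mm high; origin at its underside's centre; to be left alone
- insert_box: bystander: a small cardboard box, 60 x 90 x 30 mm; origin at its underside's centre; to be left alone
There are look-alikes about, which are no part of the job. Of the things shaped like the wrench, the steel one is meant.

How it is judged:
By the outcome, as a careful person would: the job done as asked, in the order asked, and still so for the second after the job is handed in, with the robot touching nothing.
It also fails if it takes over 72 s, if anything falls off the work surface, if the arm or the gripper's body presses on something with over 40 N, if the wrist force passes 120 N, or if a joint passes its speed limit or range.

## Working session

There is one attempt and no reset: what is moved stays moved. The work goes in short steps, Python scripts to look and compute and a shell command to move; the robot and the scene stay as the last step left them, time stands still between calls to the robot, and variables do not carry over. Pictures are saved under pics/ and viewed, at most 10 in all, crops included, and the job is handed in when it is done.

```bash
ls; mkdir -p pics; python3 - <<'E'
from workcell import bot
import cv2
o=bot.get_obs();print({k:o[k] for k in('time','ee_pos','tcp_rot','wrist_force','opening')})
for n in('top','scene'):
    im=bot.camera(n);cv2.imwrite(f'pics/{n}0.png',im[:,:,::-1]);c=bot.calibration(n);print(n,c)
E
```

```text
pics
{'time': 0.0, 'ee_pos': array([0.12681551, 0.5349077 , 0.20178142]), 'tcp_rot': array([-1.79923568e+02, -1.88133635e-03,  1.66660397e+02]), 'wrist_force': array([ 0.30852028,  0.16151204, -0.131815  ]), 'opening': 0.08576473054056692}
top {'vfov': 49.37152044166209, 'cx': 318.2744956290768, 'cy': 243.38041388879293, 'k1': -0.03068047871355896, 'camera_from_world': array([[-1.27977845e-03, -9.99973321e-01,  7.19159600e-03,
         3.20936126e-02],
       [-9.82286212e-01, -9.05034130e-05, -1.87386740e-01,
         4.77840726e-01],
       [ 1.87382391e-01, -7.30401910e-03, -9.82259890e-01,
         1.54064287e+00],
       [ 0.00000000e+00,  0.00000000e+00,  0.00000000e+00,
         1.00000000e+00]])}
scene {'vfov': 55.41752910923767, 'cx': 322.7976593009341, 'cy': 234.29582918802205, 'k1': 0.015396508523953122, 'camera_from_world': array([[-0.54861489,  0.83607267, -0.00204665,  0.22104389],
       [ 0.61127816,  0.39943656, -0.68321992, -0.27664549],
       [-0.57040399, -0.37607569, -0.7302098 ,  1.40965707],
       [ 0.        ,  0.        ,  0.        ,  1.        ]])}
```

View pics/top0.png

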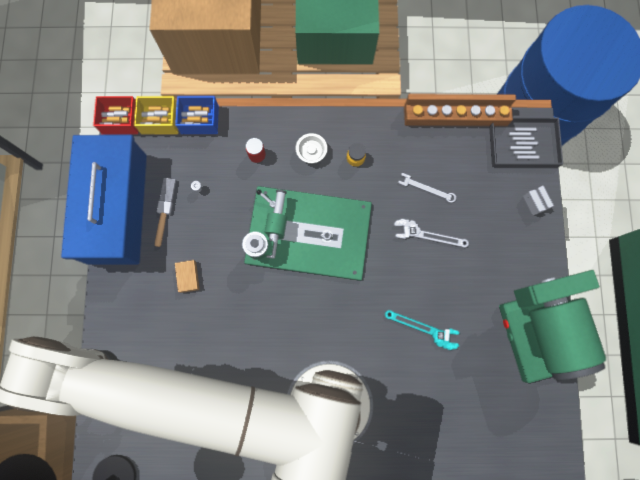

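View pics/scene0.png

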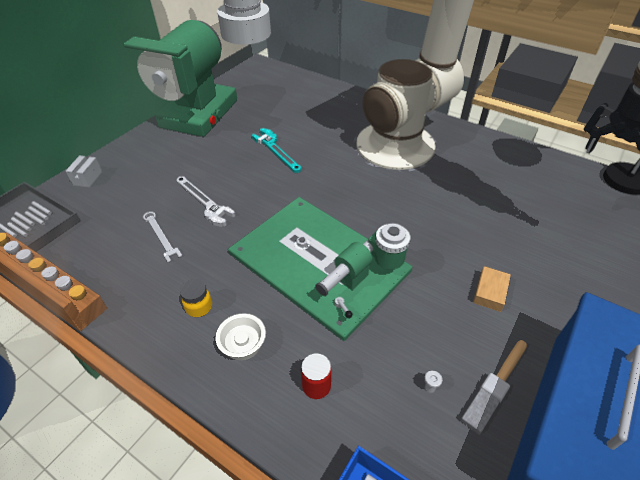

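Candidates in the top view:
- Steel adjustable wrench at (430,234), with its head at (407,230). This is the one I want.
- Teal adjustable wrench at (422,328), a look-alike in the wrong colour.
- Open-ended spanner at (427,187), a bystander.

The nut is on the base at about (326,237).

```bash
cat > h.py <<'E'
import numpy as np,cv2
from workcell import bot
from scipy.spatial.transform import Rotation as R
def K(c):
    f=240/np.tan(np.radians(c['vfov']/2)); return np.array([[f,0,c['cx']],[0,f,c['cy']],[0,0,1.]]),np.array([c['k1'],0,0,0,0.])
def p2w(c,uv,z):
    k,d=K(c);n=cv2.undistortPoints(np.float64(uv).reshape(-1,1,2),k,d).reshape(-1,2)
    T=c['camera_from_world'];r=np.c_[n,np.ones(len(n))]@T[:3,:3];o=-T[:3,:3].T@T[:3,3]
    return o+r*((np.asarray(z)-o[2])/r[:,2])[:,None]
def w2p(c,P):
    k,d=K(c);T=c['camera_from_world'];return cv2.projectPoints(np.float64(P).reshape(-1,1,3),cv2.Rodrigues(T[:3,:3])[0],T[:3,3],k,d)[0].reshape(-1,2)
def st():
    o=bot.get_obs();np.set_printoptions(precision=4,suppress=True);print(round(o['time'],2),o['ee_pos'],o['tcp_rot'],o['wrist_force'],o['torque'],round(o['opening'],4),o['grasp_force']);return o
def tool(o,dx):  # world shift -> tool mm
    return R.from_euler('xyz',o['tcp_rot'],degrees=True).inv().apply(dx)*1000
E
python3 - <<'E'
from h import *
c=bot.calibration('top')
print(p2w(c,[(407,230),(466,243),(326,237),(449,340),(427,187)],[.01,.01,.03,.01,0]))
w=bot.calibration('wrist');T=w['camera_from_world'];o=bot.get_obs()
C=np.linalg.inv(T);t=R.from_euler('xyz',o['tcp_rot'],degrees=True)
print('cam in tool',t.inv().apply(C[:3,3]-o['ee_pos']),'\n',t.as_matrix().T@C[:3,:3],w['vfov'],w['k1'])
im=bot.camera('top');a=cv2.resize(im[205:265,380:480],None,fx=5,fy=5,interpolation=2);b=cv2.resize(im[205:265,280:380],None,fx=5,fy=5,interpolation=2)
cv2.imwrite('pics/crop.png',np.vstack([a,b])[:,:,::-1])
E
```

```text
[[ 0.52717179 -0.24598627  0.01      ]
 [ 0.48579788 -0.42935207  0.01      ]
 [ 0.50069989  0.00792204  0.03      ]
 [ 0.18817613 -0.36201772  0.01      ]
 [ 0.6702159  -0.31680432  0.        ]]
cam in tool [ 7.53715026e-02  8.00852761e-05 -1.71808854e-01] 
 [[ 9.56874087e-05 -9.55011005e-01 -2.96570349e-01]
 [ 9.99999990e-01  1.21040165e-04 -6.71249891e-05]
 [ 1.00002027e-04 -2.96570340e-01  9.55011007e-01]] 70.50867466934788 -0.054906387515693336
```

View pics/crop.png

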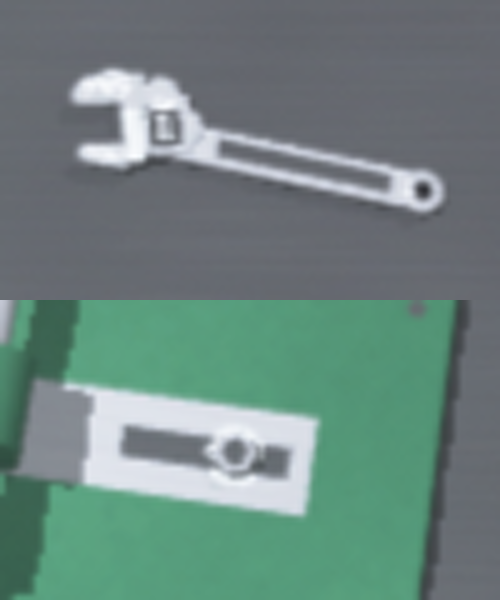

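The close crop shows the steel wrench, mouth pointing left (world +y), handle to the right. The nut is at crop (236,452), which is pixel (327,235). I'll move over the nut first.

```bash
python3 -m crank '[{"gripper":85,"travel":[-42,-37,0],"twist":[0,0,0]},{"gripper":85,"travel":[-42,-37,0],"twist":[0,0,0]},{"gripper":85,"travel":[-42,-37,0],"twist":[0,0,0]},{"gripper":85,"travel":[-42,-37,0],"twist":[0,0,0]},{"gripper":85,"travel":[-42,-37,0],"twist":[0,0,0]},{"gripper":85,"travel":[-42,-37,0],"twist":[0,0,0]},{"gripper":85,"travel":[-42,-37,0],"twist":[0,0,0]},{"gripper":85,"travel":[-42,-37,0],"twist":[0,0,0]},{"gripper":85,"travel":[-42,-37,10]},{"gripper":85,"travel":[-42,-37,20],"twist":[0,0,0]},{"gripper":85,"travel":[-42,-37,20],"twist":[0,0,0]},{"gripper":85,"travel":[-22,-19,20],"twist":[0,0,0]}]'
```

```text
schema error: expected keys gripper, travel, twist
```

```bash
python3 -m crank '[{"gripper":85,"travel":[-42,-37,0],"twist":[0,0,0]},{"gripper":85,"travel":[-42,-37,0],"twist":[0,0,0]},{"gripper":85,"travel":[-42,-37,0],"twist":[0,0,0]},{"gripper":85,"travel":[-42,-37,0],"twist":[0,0,0]},{"gripper":85,"travel":[-42,-37,0],"twist":[0,0,0]},{"gripper":85,"travel":[-42,-37,0],"twist":[0,0,0]},{"gripper":85,"travel":[-42,-37,0],"twist":[0,0,0]},{"gripper":85,"travel":[-42,-37,0],"twist":[0,0,0]},{"gripper":85,"travel":[-42,-37,10],"twist":[0,0,0]},{"gripper":85,"travel":[-42,-37,20],"twist":[0,0,0]},{"gripper":85,"travel":[-42,-37,20],"twist":[0,0,0]},{"gripper":85,"travel":[-22,-19,20],"twist":[0,0,0]}]'
python3 - <<'E'
from h import *
o=st();print(bot.get_obs()['q'])
c=bot.calibration('wrist');im=bot.camera('wrist');cv2.imwrite('pics/w1.png',im[:,:,::-1]);np.save('w1c.npy',c,allow_pickle=True)
print(w2p(c,[.5007,.0079,.03]));o=st()
E
```

```text
time: 1.65
ee_pos: [0.5004, 0.0066, 0.1314]
tcp_rot: [-180.0, -0.0, 166.5]
wrist_force: [-0.2, -0.2, 0.1]
opening: 0.0848
grasp_force: 0.0
1.65 [0.5004 0.0066 0.1314] [-179.983    -0.0213  166.5357] [-0.2342 -0.2133  0.1419] [ 0.0519 -0.018   0.0029] 0.0848 0.0
[ 0.7671 -2.6343 -5.5327 87.1265 -0.0112 14.2314]
[[318.9329 232.6015]]
1.7 [0.5006 0.0052 0.1283] [-179.8929   -0.1743  166.5026] [-1.2936 -1.9807 -2.0738] [-0.086   0.0955  0.0266] 0.085 0.0
```

View pics/w1.png

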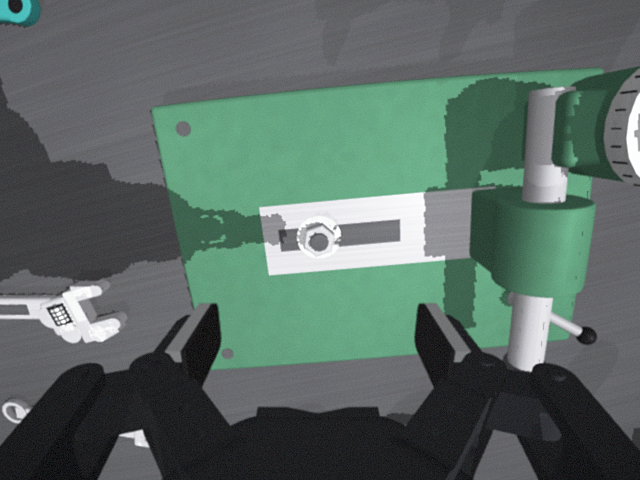

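The wrist view shows the nut at (319,237) and the wrench head at the left, about (75,310). The arm was still settling when that was taken, so I'll take a still one and combine the crops.

```bash
python3 - <<'E'
from h import *
bot.camera('wrist');bot.camera('wrist');o=st();c=bot.calibration('wrist');im=bot.camera('wrist');st();np.save('w2c.npy',c,allow_pickle=True);cv2.imwrite('pics/w2full.png',im[:,:,::-1])
x,y=w2p(c,[.5007,.0079,.03])[0];print(x,y);x,y=int(x),int(y)
a=cv2.resize(im[y-28:y+28,x-35:x+35],None,fx=10,fy=10,interpolation=2);print('crop origin',x-35,y-28)
cv2.imwrite('pics/nut.png',a[:,:,::-1])
E
```

```text
1.8 [0.4991 0.0079 0.131 ] [-179.9594   -0.1694  166.5279] [-0.3047  0.4522  0.1073] [-0.04    0.0026  0.0109] 0.0852 0.0
1.85 [0.4991 0.0088 0.1321] [-179.9882   -0.0873  166.5973] [-0.0018  0.5648  0.5376] [ 0.027  -0.0136  0.0207] 0.0851 0.0
317.8457040521433 234.86427406301001
crop origin 282 206
```

View pics/nut.png

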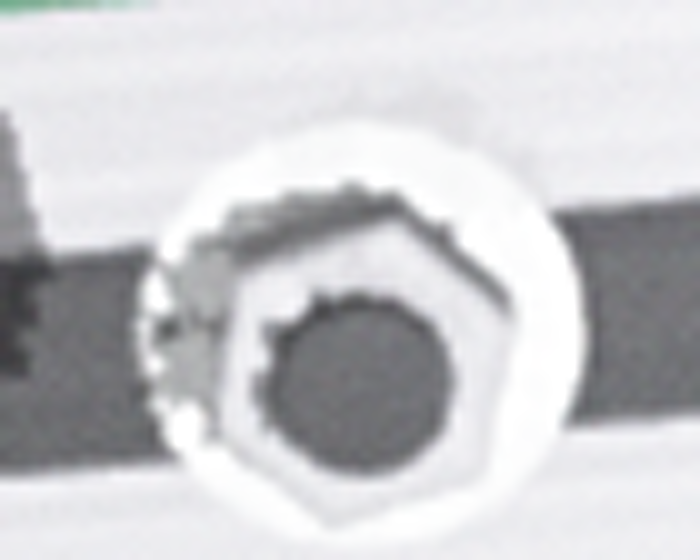

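The nut crop shows the hexagon's top corners at crop (397,218), (512,315), (492,460), (335,525), (222,430) and (238,272).

```bash
python3 - <<'E'
from h import *
c=np.load('w2c.npy',allow_pickle=True).item()
p=np.array([(397,218),(512,315),(492,460),(335,525),(222,430),(238,272)])/10+[281.55,205.55]
P=p2w(c,p,.033);m=P.mean(0);d=P-m;print(m,np.linalg.norm(d[:,:2],axis=1)*1000)
a=np.degrees(np.arctan2(d[:,1],d[:,0]));print(a%60, np.degrees(np.angle(np.mean(np.exp(6j*np.radians(a)))))/6)
full=cv2.imread('pics/w2full.png');
w=bot.calibration('top');print(p2w(w,[(402,228.6),(464.6,243)],[.014,.006]))
g=cv2.cvtColor(full,6);
E
```

```text
[0.50648223 0.00677333 0.033     ] [13.36720713 13.01510577 13.12843021 13.81567749 13.08678534 13.56879773]
[35.59376202 38.42383    40.14259142 35.67859515 39.71788984 37.56736046] -22.14500141422198
[[ 0.53076269 -0.22975928  0.014     ]
 [ 0.4865636  -0.42612995  0.006     ]]
```

```bash
python3 -m crank '[{"gripper":85,"travel":[-15,-53,0],"twist":[0,0,0]},{"gripper":85,"travel":[-15,-53,0],"twist":[0,0,0]},{"gripper":85,"travel":[-15,-53,0],"twist":[0,0,0]},{"gripper":85,"travel":[-15,-53,0],"twist":[0,0,0]},{"gripper":85,"travel":[-14,-53,0],"twist":[0,0,0]},{"gripper":85,"travel":[-14,-54,0],"twist":[0,0,0]},{"gripper":85,"travel":[0,0,0],"twist":[0,0,0.173]},{"gripper":85,"travel":[0,0,0],"twist":[0,0,0.173]},{"gripper":85,"travel":[0,0,0],"twist":[0,0,0.173]},{"gripper":85,"travel":[0,0,0],"twist":[0,0,0.173]},{"gripper":85,"travel":[0,0,0],"twist":[0,0,0.173]},{"gripper":85,"travel":[0,0,0],"twist":[0,0,0.173]}]'
python3 -m crank '[{"gripper":85,"travel":[0,0,0],"twist":[0,0,0.173]},{"gripper":85,"travel":[0,0,0],"twist":[0,0,0.173]},{"gripper":85,"travel":[0,0,0],"twist":[0,0,0.173]},{"gripper":85,"travel":[0,0,0],"twist":[0,0,0]},{"gripper":85,"travel":[0,0,0],"twist":[0,0,0]}]'
python3 - <<'E'
from h import *
o=st();print(bot.get_obs()['q'])
c=bot.calibration('wrist');im=bot.camera('wrist');cv2.imwrite('pics/w3.png',im[:,:,::-1]);np.save('w3c.npy',c,allow_pickle=True);o=st()
E
```

```text
time: 3.35
ee_pos: [0.5122, -0.3205, 0.1338]
tcp_rot: [179.9, 0.1, 107.0]
wrist_force: [-1.0, -0.0, -0.8]
opening: 0.0851
grasp_force: 0.0
time: 3.98
ee_pos: [0.5119, -0.3211, 0.1331]
tcp_rot: [180.0, 0.0, 77.7]
wrist_force: [-0.1, 0.2, 0.8]
opening: 0.0854
grasp_force: 0.0
3.98 [ 0.5119 -0.3211  0.1331] [179.9605   0.013   77.7209] [-0.0988  0.1555  0.8256] [0.0058 0.0387 0.0317] 0.0854 0.0
[-32.099   11.5731   9.7573  88.1428   0.0011  70.1801]
4.03 [ 0.5118 -0.3212  0.1329] [179.9714   0.0072  77.67  ] [-0.1756 -0.3936 -0.2884] [-0.0192 -0.0509  0.0011] 0.0851 0.0
```

View pics/w3.png

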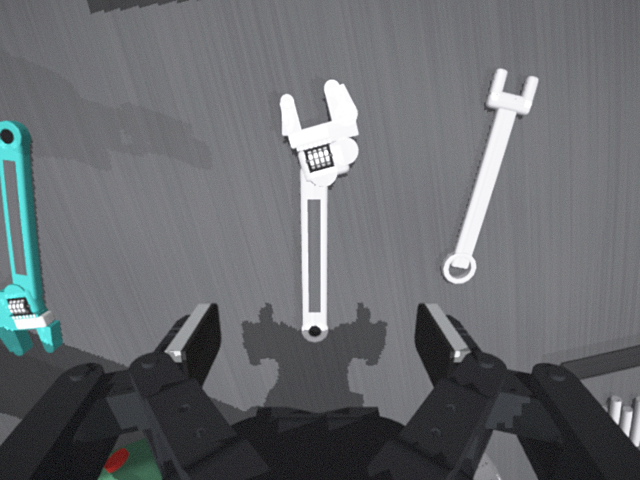

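The view shows the steel wrench's head at (320,125), its worm at (319,158), and the handle between x=302 and 328 down to the hole at (314,331). I'll fit the handle line numerically.

```bash
python3 - <<'E'
from h import *
c=np.load('w3c.npy',allow_pickle=True).item();g=cv2.cvtColor(cv2.imread('pics/w3.png'),6).astype(int)
L=[];Rr=[]
for y in range(205,316,10):
    r=np.where(g[y,285:345]>160)[0]+285;L.append((r[0]-.5,y));Rr.append((r[-1]+.5,y))
Lw=p2w(c,L,.012);Rw=p2w(c,Rr,.012);m=(Lw+Rw)/2
print('width',np.linalg.norm(Lw-Rw,axis=1)*1000)
v=cv2.fitLine(m[:,:2].astype(np.float32),cv2.DIST_L2,0,.01,.01).ravel();print(v,np.degrees(np.arctan2(v[1],v[0])))
col=g[300:360,314];print(list(zip(range(320,350),g[320:350,314])))
print('end,hole',p2w(c,[(314.5,341),(314.5,331)],.012))
print('bottom',p2w(c,[(298,134),(332,126)],.014))
print('tips',p2w(c,[(286,95),(331,81)],.014))
d=np.array([np.cos(np.radians(-102)),np.sin(np.radians(-102))])
E
```

```text
width [22.70670823 23.78326657 23.10351507 23.31048124 23.52343502 23.74260275
 23.04616433 23.26955865 23.4996697  23.73677837 23.98118453 23.26368291]
[ 0.2094233   0.9778251   0.502331   -0.35205513] 77.91144
[(320, np.int64(245)), (321, np.int64(247)), (322, np.int64(247)), (323, np.int64(250)), (324, np.int64(246)), (325, np.int64(197)), (326, np.int64(91)), (327, np.int64(37)), (328, np.int64(44)), (329, np.int64(46)), (330, np.int64(44)), (331, np.int64(37)), (332, np.int64(37)), (333, np.int64(38)), (334, np.int64(17)), (335, np.int64(41)), (336, np.int64(88)), (337, np.int64(136)), (338, np.int64(160)), (339, np.int64(162)), (340, np.int64(164)), (341, np.int64(151)), (342, np.int64(109)), (343, np.int64(78)), (344, np.int64(74)), (345, np.int64(75)), (346, np.int64(73)), (347, np.int64(73)), (348, np.int64(75)), (349, np.int64(74))]
end,hole [[ 0.48466697 -0.43503252  0.012     ]
 [ 0.48713075 -0.4238571   0.012     ]]
bottom [[ 0.51371158 -0.24030091  0.014     ]
 [ 0.54221646 -0.24008285  0.014     ]]
tips [[ 0.51116438 -0.20900826  0.014     ]
 [ 0.54834491 -0.20647391  0.014     ]]
```

```bash
python3 -m crank '[{"gripper":85,"travel":[4.5,-2.8,40],"twist":[0,0,-0.004]},{"gripper":60,"travel":[0,0,40],"twist":[0,0,0]},{"gripper":60,"travel":[0,0,30],"twist":[0,0,0]},{"gripper":60,"travel":[0,0,13],"twist":[0,0,0]},{"gripper":60,"travel":[0,0,5],"twist":[0,0,0]},{"gripper":10,"travel":[0,0,0],"twist":[0,0,0]},{"gripper":10,"travel":[0,0,0],"twist":[0,0,0]},{"gripper":10,"travel":[0,0,0],"twist":[0,0,0]},{"gripper":10,"travel":[0,0,0],"twist":[0,0,0]}]' 60
```

```text
time: 5.15
ee_pos: [0.51, -0.3168, 0.0049]
tcp_rot: [180.0, 0.0, 77.7]
wrist_force: [-0.2, -0.3, -0.2]
opening: 0.0102
grasp_force: 0.0
```

```bash
python3 - <<'E'
from h import *
im=bot.camera('wrist');t=bot.camera('top');st()
cv2.imwrite('pics/w4.png',np.vstack([cv2.resize(im,(480,360)),cv2.resize(t[205:265,380:480],(400,240),interpolation=2) if 0 else cv2.copyMakeBorder(cv2.resize(t[205:265,380:480],(400,240),interpolation=2),0,0,0,80,0)])[:,:,::-1])
E
```

```text
5.25 [ 0.5099 -0.3168  0.0047] [179.9834   0.0061  77.6851] [-0.2563 -0.0161  0.0502] [ 0.0274  0.0027 -0.0358] 0.01 0.0
```

View pics/w4.png

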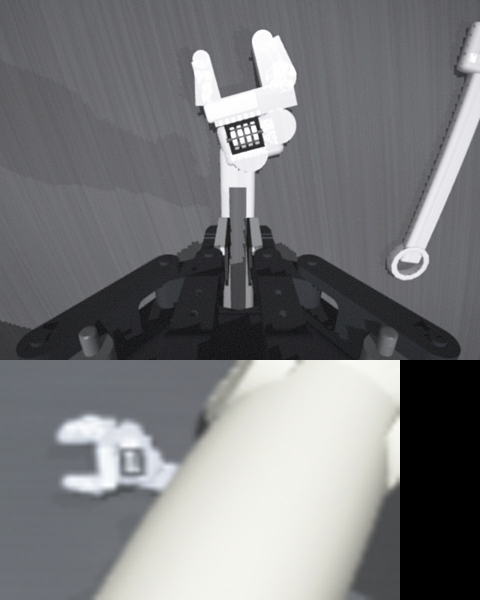

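```bash
python3 - <<'E'
from h import *
o=st();c=bot.calibration('wrist');r=R.from_euler('xyz',o['tcp_rot'],degrees=True)
for z in(0,-.005,-.01,-.02,-.03):
    print(z,w2p(c,o['ee_pos']+r.apply([[.011,-.005,z],[.011,.005,z],[.011,.012,z]])).round(0).tolist())
im=bot.camera('wrist')[250:410,220:420];cv2.imwrite('pics/w5.png',cv2.resize(im,None,fx=3.75,fy=3.75,interpolation=2)[:,:,::-1])
E
```

```text
5.25 [ 0.5099 -0.3168  0.0047] [179.9834   0.0061  77.6851] [-0.2563 -0.0161  0.0502] [ 0.0274  0.0027 -0.0358] 0.01 0.0
0 [[308.0, 264.0], [326.0, 264.0], [339.0, 264.0]]
-0.005 [[307.0, 267.0], [326.0, 267.0], [340.0, 267.0]]
-0.01 [[307.0, 271.0], [327.0, 271.0], [340.0, 271.0]]
-0.02 [[306.0, 278.0], [327.0, 278.0], [342.0, 278.0]]
-0.03 [[306.0, 287.0], [328.0, 287.0], [343.0, 287.0]]
```

View pics/w5.png

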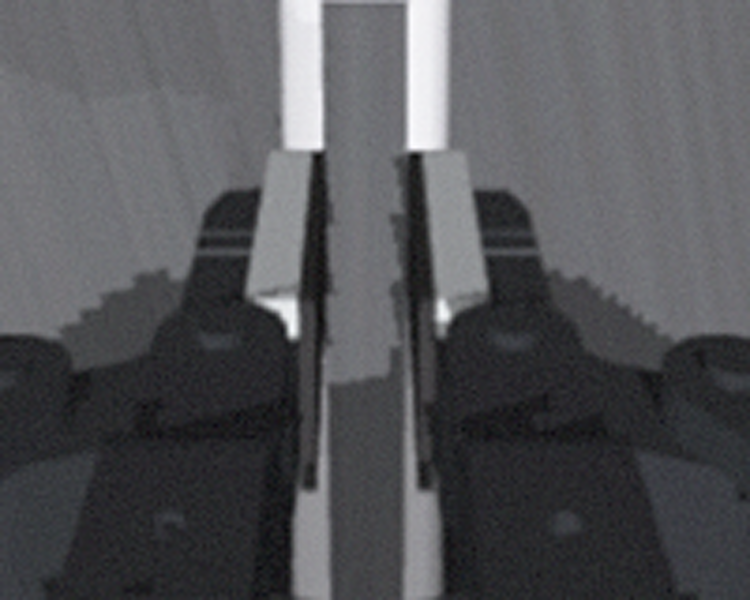

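The crop shows the finger ends above the handle rails: they sit higher than the TCP reading suggests, so they closed over the handle. I'll open and feel downward in small steps.

```bash
python3 -m crank '[{"gripper":45,"travel":[0,0,0],"twist":[0,0,0]},{"gripper":45,"travel":[0,0,0],"twist":[0,0,0]},{"gripper":45,"travel":[0,0,3],"twist":[0,0,0]},{"gripper":45,"travel":[0,0,0],"twist":[0,0,0]}]'; python3 -m crank '[{"gripper":45,"travel":[0,0,3],"twist":[0,0,0]},{"gripper":45,"travel":[0,0,0],"twist":[0,0,0]}]'
```

```text
time: 5.8
ee_pos: [0.5096, -0.3166, 0.0011]
tcp_rot: [-180.0, -0.0, 77.7]
wrist_force: [0.3, -0.0, 0.9]
opening: 0.045
grasp_force: 0.0
time: 6.05
ee_pos: [0.5097, -0.3166, -0.0018]
tcp_rot: [-180.0, -0.0, 77.7]
wrist_force: [0.0, -1.0, -0.5]
opening: 0.0451
grasp_force: 0.0
```

```bash
python3 - <<'E'
from h import *
o=st();c=bot.calibration('scene');print(w2p(c,o['ee_pos']),w2p(c,o['ee_pos']+[0,0,.03]))
E
```

```text
6.05 [ 0.5097 -0.3166 -0.0018] [-179.9753   -0.008    77.6841] [ 0.0022 -0.9769 -0.5298] [ 0.0076 -0.0177  0.0537] 0.0451 0.0
[[203.4713 200.9643]] [[201.2909 192.6591]]
```

```bash
python3 -m crank '[{"gripper":45,"travel":[0,0,4],"twist":[0,0,0]},{"gripper":45,"travel":[0,0,0],"twist":[0,0,0]}]'; python3 -m crank '[{"gripper":30,"travel":[0,0,0],"twist":[0,0,0]},{"gripper":10,"travel":[0,0,0],"twist":[0,0,0]},{"gripper":10,"travel":[0,0,0],"twist":[0,0,0]},{"gripper":10,"travel":[0,0,0],"twist":[0,0,0]}]' 60
```

```text
time: 6.3
ee_pos: [0.5096, -0.3166, -0.006]
tcp_rot: [-180.0, -0.0, 77.7]
wrist_force: [0.0, 0.3, -0.0]
opening: 0.045
grasp_force: 0.0
time: 6.8
ee_pos: [0.5099, -0.3167, -0.0054]
tcp_rot: [180.0, 0.0, 77.7]
wrist_force: [1.0, -0.2, 0.6]
opening: 0.0104
grasp_force: 0.0
```

```bash
python3 -m crank '[{"gripper":40,"travel":[0,0,0],"twist":[0,0,0]},{"gripper":40,"travel":[0,0,4],"twist":[0,0,0]},{"gripper":40,"travel":[0,0,4],"twist":[0,0,0]},{"gripper":40,"travel":[0,0,0],"twist":[0,0,0]}]'; python3 -m crank '[{"gripper":40,"travel":[0,0,4],"twist":[0,0,0]},{"gripper":15,"travel":[0,0,0],"twist":[0,0,0]},{"gripper":15,"travel":[0,0,0],"twist":[0,0,0]},{"gripper":15,"travel":[0,0,0],"twist":[0,0,0]}]' 60
```

```text
time: 7.3
ee_pos: [0.5095, -0.3165, -0.0142]
tcp_rot: [-179.9, -0.0, 77.7]
wrist_force: [0.3, -0.4, 0.7]
opening: 0.0401
grasp_force: 0.0
time: 7.8
ee_pos: [0.5098, -0.3166, -0.0175]
tcp_rot: [-180.0, -0.0, 77.7]
wrist_force: [-0.7, -0.2, -0.0]
opening: 0.0189
grasp_force: 58.7
```

```bash
python3 -m crank '[{"gripper":40,"travel":[0,0,0],"twist":[0,0,0]},{"gripper":40,"travel":[0,0,3],"twist":[0,0,0]},{"gripper":40,"travel":[0,0,2],"twist":[0,0,0]},{"gripper":40,"travel":[0,0,0],"twist":[0,0,0]}]'; python3 -m crank '[{"gripper":15,"travel":[0,0,0],"twist":[0,0,0]},{"gripper":15,"travel":[0,0,0],"twist":[0,0,0]},{"gripper":15,"travel":[0,0,0],"twist":[0,0,0]}]' 60
```

```text
time: 8.3
ee_pos: [0.5097, -0.3166, -0.0228]
tcp_rot: [-180.0, -0.0, 77.7]
wrist_force: [-0.2, 0.5, 0.8]
opening: 0.0399
grasp_force: 0.0
time: 8.68
ee_pos: [0.5098, -0.3168, -0.0222]
tcp_rot: [180.0, 0.0, 77.7]
wrist_force: [-2.3, 1.0, 3.4]
opening: 0.0219
grasp_force: 59.3
```

```bash
python3 -m crank '[{"gripper":10,"travel":[0,0,0],"twist":[0,0,0]},{"gripper":10,"travel":[0,0,-5],"twist":[0,0,0]},{"gripper":10,"travel":[0,0,-15],"twist":[0,0,0]},{"gripper":10,"travel":[0,0,-25],"twist":[0,0,0]},{"gripper":10,"travel":[0,0,-25],"twist":[0,0,0]},{"gripper":10,"travel":[0,0,0],"twist":[0,0,0]},{"gripper":10,"travel":[0,0,0],"twist":[0,0,0]},{"gripper":10,"travel":[0,0,0],"twist":[0,0,0]}]' 100
python3 - <<'E'
from h import *
o=st();c=bot.calibration('wrist');im=bot.camera('wrist');np.save('w6c.npy',c,allow_pickle=True);cv2.imwrite('pics/w6.png',im[:,:,::-1])
g=cv2.cvtColor(im,7)
for y in range(60,300,15): 
    r=np.where(g[y,200:430]>190)[0]+200; print(y,[(int(a[0]),int(a[-1])) for a in np.split(r,np.where(np.diff(r)>3)[0]+1) if len(a)>2])
E
```

```text
time: 9.68
ee_pos: [0.5092, -0.3163, 0.0461]
tcp_rot: [-179.9, -0.0, 77.7]
wrist_force: [-0.9, 0.8, -4.7]
opening: 0.0204
grasp_force: 98.6
9.68 [ 0.5092 -0.3163  0.0461] [-179.8843   -0.0407   77.6814] [-0.8748  0.7798 -4.6833] [-0.0554  0.0229 -0.0138] 0.0204 98.55747531924862
60 [(247, 271), (346, 397)]
75 [(245, 275), (349, 404)]
90 [(249, 279), (353, 410)]
105 [(250, 284), (356, 408)]
120 [(250, 288), (325, 407)]
135 [(251, 410)]
150 [(266, 398)]
165 [(271, 317), (352, 408)]
180 [(286, 297), (317, 324), (328, 335), (340, 347), (358, 408)]
195 [(290, 297), (311, 316), (321, 327), (333, 339), (345, 347), (359, 398)]
210 [(291, 305), (345, 386)]
225 [(291, 363)]
240 [(292, 315), (319, 351)]
255 [(292, 343)]
270 [(292, 303), (332, 342)]
285 [(293, 303), (332, 341)]
```

```bash
cat > meas.py <<'E'
from h import *
def seg(g,c,zt,show=True):
    pass
E
python3 - <<'E'
from h import *
c=np.load('w6c.npy',allow_pickle=True).item();g=cv2.cvtColor(cv2.imread('pics/w6.png'),6).astype(int)
for y in (80,95,110): print(y,'L',list(g[y,268:292]),'R',list(g[y,342:362]))
for x in range(296,345,12): print(x,list(g[108:142,x]))
zt=.0823
def sh(p,z): return p2w(c,p,z)[:,:2]
ee=np.array([.5092,-.3163]);r=np.radians(77.68);ex=np.array([np.cos(r),np.sin(r)]);ey=np.array([np.sin(r),-np.cos(r)])
for n,p in dict(L=[(275.5,75),(279.5,90),(284.5,105),(288.5,120)],Rt=[(345.5,60),(348.5,75),(352.5,90),(355.5,105)],hl=[(292,240),(292.5,285)],hr=[(351.5,240),(341.5,285)]).items():
    P=sh(p,zt if n in('L','Rt') else zt-.002)-ee;print(n,(np.c_[P@ex,P@ey]*1000).round(1).tolist())
E
```

```text
80 L [np.int64(246), np.int64(245), np.int64(245), np.int64(245), np.int64(245), np.int64(246), np.int64(247), np.int64(248), np.int64(247), np.int64(204), np.int64(132), np.int64(103), np.int64(105), np.int64(100), np.int64(99), np.int64(97), np.int64(103), np.int64(104), np.int64(104), np.int64(102), np.int64(108), np.int64(105), np.int64(109), np.int64(107)] R [np.int64(106), np.int64(106), np.int64(103), np.int64(110), np.int64(106), np.int64(109), np.int64(107), np.int64(130), np.int64(207), np.int64(245), np.int64(249), np.int64(247), np.int64(247), np.int64(247), np.int64(246), np.int64(247), np.int64(246), np.int64(247), np.int64(245), np.int64(246)]
95 L [np.int64(250), np.int64(251), np.int64(250), np.int64(249), np.int64(246), np.int64(245), np.int64(244), np.int64(244), np.int64(244), np.int64(244), np.int64(244), np.int64(246), np.int64(246), np.int64(205), np.int64(141), np.int64(111), np.int64(100), np.int64(100), np.int64(98), np.int64(96), np.int64(103), np.int64(103), np.int64(101), np.int64(105)] R [np.int64(106), np.int64(106), np.int64(111), np.int64(110), np.int
[... 2968 characters left out ...]
[np.int64(110), np.int64(111), np.int64(108), np.int64(107), np.int64(106), np.int64(101), np.int64(134), np.int64(217), np.int64(249), np.int64(246), np.int64(245), np.int64(249), np.int64(253), np.int64(253), np.int64(254), np.int64(255), np.int64(255), np.int64(255), np.int64(255), np.int64(255), np.int64(255), np.int64(255), np.int64(254), np.int64(254), np.int64(254), np.int64(254), np.int64(254), np.int64(254), np.int64(254), np.int64(253), np.int64(253), np.int64(253), np.int64(253), np.int64(252)]
L [[98.4, -15.0], [93.2, -13.6], [87.9, -11.9], [82.5, -10.5]]
Rt [[103.4, 10.6], [98.3, 11.8], [93.2, 13.4], [87.9, 14.7]]
hl [[34.5, -10.3], [13.8, -10.6]]
hr [[34.5, 14.8], [13.8, 11.1]]
```

```bash
python3 - <<'E'
from h import *
c=np.load('w6c.npy',allow_pickle=True).item()
ee=np.array([.5092,-.3163]);r=np.radians(77.68);ex=np.array([np.cos(r),np.sin(r)]);ey=np.array([np.sin(r),-np.cos(r)])
D=dict(L=[(277.4,80),(281.5,95),(285.7,110)],Rt=[(349.6,80),(353,95),(356.6,110)],B=[(296,128),(308,124.5),(320,121.25),(332,117.85),(344,114.5)])
for zu in(.068,.06,.076):
    print(zu);F={}
    for n,p in D.items():
        P=p2w(c,p,zu)[:,:2]-ee;P=np.c_[P@ex,P@ey]*1000;v=cv2.fitLine(P.astype(np.float32),2,0,.01,.01).ravel();F[n]=v;print(n,P.mean(0).round(2),'ang',np.degrees(np.arctan2(v[1],v[0])).round(2)%180)
    # wrench axes in tool coords (x fwd,y right): x-dir angle th
    th=np.mean([np.arctan2(F[n][1],F[n][0])for n in('L','Rt')]);th=(th+np.pi/2)%np.pi-np.pi/2;u=np.array([np.cos(th),np.sin(th)]);n=np.array([np.sin(th),-np.cos(th)]) # +y wrench = toward L
    fy=F['Rt'][2:]@n;sy=F['L'][2:]@n;bx=F['B'][2:]@u
    print('x dir',np.degrees(th),'width',sy-fy,'mouth(tool)',(bx+14.5)*u+(fy+12)*n)
E
```

```text
0.068
L [ 93.06 -14.36] ang 164.99
Rt [93.06 15.06] ang 164.66
B [82.75  1.45] ang 74.98
x dir -15.177861 width 28.395218 mouth(tool) [97.74484    1.3529396]
0.06
L [ 93.99 -15.17] ang 164.99
Rt [93.98 15.83] ang 164.66
B [83.12  1.49] ang 74.98
x dir -15.178032 width 29.910275 mouth(tool) [98.34436   2.210146]
0.076
L [ 92.13 -13.56] ang 164.99
Rt [92.13 14.29] ang 164.66
B [82.37  1.4 ] ang 74.98
x dir -15.177957 width 26.88012 mouth(tool) [97.145325    0.49568558]
```

```bash
python3 -m crank '[{"gripper":10,"travel":[27,-8,0],"twist":[0,0,-0.044]},{"gripper":10,"travel":[27,-8,0],"twist":[0,0,-0.044]},{"gripper":10,"travel":[27,-10,0],"twist":[0,0,0]},{"gripper":10,"travel":[27,-11,0],"twist":[0,0,0]},{"gripper":10,"travel":[27,-11,0],"twist":[0,0,0]},{"gripper":10,"travel":[27,-11,0],"twist":[0,0,0]},{"gripper":10,"travel":[27,-11,0],"twist":[0,0,0]},{"gripper":10,"travel":[26,-11,0],"twist":[0,0,0]},{"gripper":10,"travel":[0,0,0],"twist":[0,0,0]},{"gripper":10,"travel":[0,0,0],"twist":[0,0,0]}]'
python3 - <<'E'
from h import *
o=st();print(tool(o,np.array([.4932,-.0919,o['ee_pos'][2]])-o['ee_pos']))
c=bot.calibration('wrist');im=bot.camera('wrist');np.save('w7c.npy',c,allow_pickle=True);cv2.imwrite('pics/w7full.png',im[:,:,::-1])
cv2.imwrite('pics/w7.png',cv2.resize(im[40:190,220:420],None,fx=4,fy=4,interpolation=2)[:,:,::-1])
E
```

```text
time: 10.98
ee_pos: [0.4605, -0.0929, 0.0473]
tcp_rot: [180.0, 0.0, 82.7]
wrist_force: [1.1, -0.4, -5.3]
opening: 0.0201
grasp_force: 98.8
10.97 [ 0.4605 -0.0929  0.0473] [179.9996   0.0148  82.7414] [ 1.0637 -0.351  -5.3152] [-0.0258  0.0144  0.0106] 0.0201 98.8382980683673
[ 5.1672 32.3381 -0.0011]
```

View pics/w7.png

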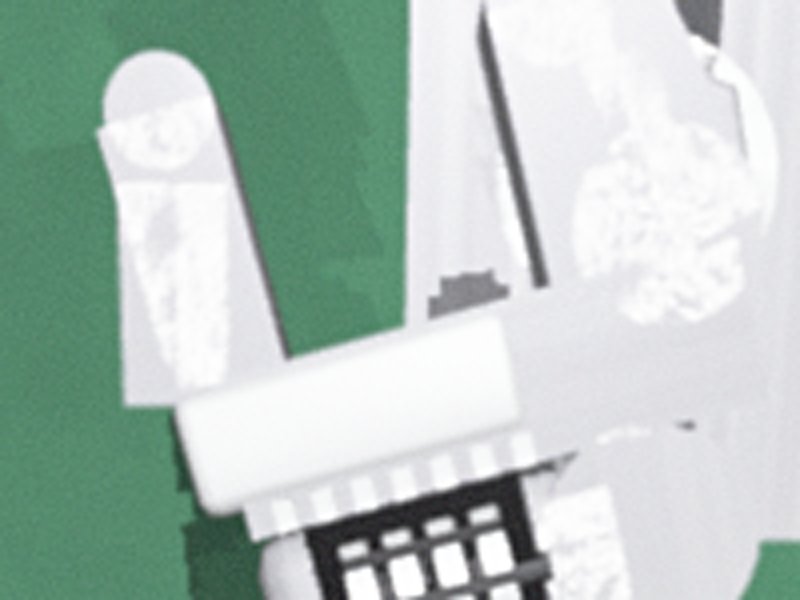

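The crop shows the mouth too far left of the nut (a lateral slip in my sum), with the sliding jaw edge at crop (288,355). I'll shift over the nut and locate the stud numerically.

```bash
python3 -m crank '[{"gripper":10,"travel":[2.6,16,0],"twist":[0,0,0]},{"gripper":10,"travel":[2.6,16.3,0],"twist":[0,0,0]},{"gripper":10,"travel":[0,0,0],"twist":[0,0,0]},{"gripper":10,"travel":[0,0,0],"twist":[0,0,0]}]'
cat > stud.py <<'E'
from h import *
def stud(g,x0,x1,y0,y1,lo=60,hi=140):
    m=cv2.inRange(g[y0:y1,x0:x1],lo,hi);n,l,s,ce=cv2.connectedComponentsWithStats(m)
    for i in range(1,n):
        if s[i,4]>60: print('blob',s[i].tolist(),(ce[i]+[x0,y0]).round(2))
if __name__=='__main__':
    g=cv2.imread('pics/w2full.png',0);stud(g,300,335,222,256)
    c=np.load('w2c.npy',allow_pickle=True).item();print(p2w(c,[(317.5,244.)],.037))
E
python3 stud.py
python3 - <<'E'
from stud import *
o=st();c=bot.calibration('wrist');im=bot.camera('wrist');np.save('w8c.npy',c,allow_pickle=True);cv2.imwrite('pics/w8full.png',im[:,:,::-1])
g=cv2.cvtColor(im,7);print(w2p(c,[(.505,.006,.037)]))
stud(g,270,370,40,140)
np.set_printoptions(linewidth=250)
print(g[60:136:4,276:360:3])
E
```

```text
time: 11.52
ee_pos: [0.4925, -0.092, 0.0471]
tcp_rot: [-179.9, 0.0, 82.7]
wrist_force: [-0.8, -0.5, -5.4]
opening: 0.02
grasp_force: 99.1
blob [8, 13, 19, 18, 256] [317.22 243.7 ]
[[0.50629047 0.00626902 0.037     ]]
11.53 [ 0.4925 -0.092   0.0471] [-179.9385    0.0025   82.689 ] [-0.7699 -0.4651 -5.4439] [-0.0842 -0.0285  0.0302] 0.02 99.12504711377551
[[316.5019  90.5009]]
blob [33, 0, 54, 72, 925] [326.81  55.45]
blob [31, 34, 44, 52, 1126] [321.14  97.24]
[[234 230 232 231 233 238 230 236 236 126 199 136 222 128 206 137 121 116 228 250 207 173 127 163 247 246 246 244]
 [234 229 232 230 233 237 233 239 254 147 155 164 204 224 184 149 125 117 120 158 226 254 237 103 247 245 244 243]
 [199 228 231 229 233 236 244 253 254 130 252 232 238 236 236 234 233 215 191 206 222 252 255  91 235 244 243 245]
 [132 230 230 231 231 244 252 251 254 131 213 235 236 234 233 233 236 233 240 245 242 217 255 125 172 244 243 242]
 [186 217 230 228 233 250 250 251 243 226 234 234 178 108 111 116 112 122 222 242 240 235 250 214 113 243 239 241]
 [236 161 230 225 250 251 252 223 233 231 234 118 116 115 112
[... 849 characters left out ...]
  96 208]
 [241 233 232 232 163 248 249 194 150  97 122 151 172 226 227 226 223 229 130  97 111 170 168 179 220 237 197 239]
 [236 232 234 235 127 234 246 248 249  62  54  59  66 101 108 133 167 164  95  75 145 203 237 238 237 236 234 235]
 [228 230 233 232 191 224 222 247 255  56  52  69  59  80  58  88 145 203 239 241 244 249 252 242 235 237 237 235]
 [229 231 232 231 232 147 224 221 231 105  70 139 196 237 241 242 245 250 252 253 254 254 254 250 235 235 234 232]
 [232 232 229 230 235 130 227 229 238 235 239 242 247 252 253 253 253 253 253 253 253 253 253 253 232 234 232 232]
 [239 231 233 234 235 237 239 245 250 252 253 253 253 253 253 253 253 253 253 253 253 253 253 253 236 232 230 232]]
```

```bash
python3 -c "
import cv2
g=cv2.imread('pics/w8full.png')[45:140,262:370];cv2.imwrite('pics/w8.png',cv2.resize(g,None,fx=6,fy=6,interpolation=2))"
```

```text
(no output)
```

View pics/w8.png

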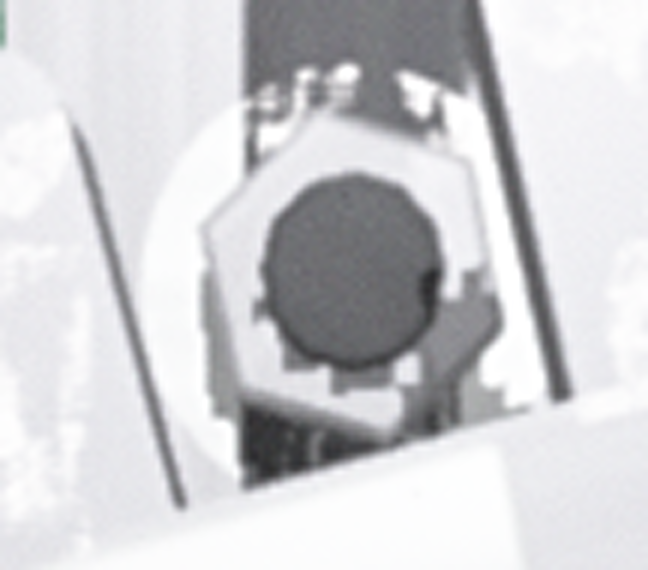

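The view shows the nut inside the mouth outline: hexagon centre at about crop (356,275), left jaw strip (80,115)-(186,505), right strip (470,0)-(552,400). The sides look parallel.

```bash
python3 - <<'E'
from h import *
c=np.load('w8c.npy',allow_pickle=True).item()
f=lambda p:(np.array(p,float)+.5)/6-.5+[262,45]
hexp=f([(325,112),(470,160),(500,325),(390,437),(245,388),(205,228)])
H=p2w(c,hexp,.033)[:,:2];m=H.mean(0);d=H-m;a=np.degrees(np.arctan2(d[:,1],d[:,0]));print('nut',m,np.linalg.norm(d,axis=1)*1000,np.degrees(np.angle(np.mean(np.exp(6j*np.radians(a)))))/6+60)
print('stud',p2w(c,f([(352,272)]),.037))
Lb,Lt=f([(80,115),(186,505)]),f([(70,115),(177,505)]);Rb,Rt=f([(470,0),(552,400)]),f([(487,0),(572,400)])
B=np.array([f([(245,490)])[0],f([(545,405)])[0]])
for zu in(.065,.0693,.074,.078,.082):
    w=[]
    for l,r,z in((Lb,Rb,zu),(Lt,Rt,zu+.014)):
        l,r=p2w(c,l,z)[:,:2],p2w(c,r,z)[:,:2];u=l[0]-l[1]+r[0]-r[1];u/=np.linalg.norm(u);n=np.array([-u[1],u[0]]);w+=[((l.mean(0)-r.mean(0))@n*1000).round(2),np.degrees(np.arctan2(u[1],u[0])).round(2)]
        if z==zu: b=p2w(c,B,z)[:,:2].mean(0); fy=r.mean(0)@n; mouth=u*(b@u+.0145)+n*(fy+.012); nn=np.array([(m-mouth)@u,(m-mouth)@n])*1000
    print(zu,w,'mouth',mouth,'nut in wrench',nn)
E
```

```text
nut [0.50725422 0.0061649 ] [13.1176532  13.21456238 12.88795147 13.33427069 13.06441714 13.28410834] 35.589721605325536
stud [[0.50688252 0.00603355 0.037     ]]
0.065 [np.float64(27.43), np.float64(96.86), np.float64(26.67), np.float64(97.18)] mouth [0.5058396  0.00482281] nut in wrench [ 1.1635035  -1.56480321]
0.0693 [np.float64(26.67), np.float64(96.86), np.float64(25.85), np.float64(97.18)] mouth [0.50537036 0.00457609] nut in wrench [ 1.3523998 -2.0601582]
0.074 [np.float64(25.83), np.float64(96.86), np.float64(24.95), np.float64(97.18)] mouth [0.50485746 0.00430643] nut in wrench [ 1.55886785 -2.60159274]
0.078 [np.float64(25.12), np.float64(96.86), np.float64(24.19), np.float64(97.18)] mouth [0.50442095 0.00407693] nut in wrench [ 1.73458533 -3.06238808]
0.082 [np.float64(24.4), np.float64(96.86), np.float64(23.43), np.float64(97.18)] mouth [0.50398445 0.00384743] nut in wrench [ 1.91030282 -3.52318343]
```

```bash
python3 -m crank '[{"gripper":10,"travel":[0.8,3,0],"twist":[0,0,0]},{"gripper":10,"travel":[0,0,10],"twist":[0,0,0]},{"gripper":10,"travel":[0,0,10],"twist":[0,0,0]},{"gripper":10,"travel":[0,0,10],"twist":[0,0,0]},{"gripper":10,"travel":[0,0,0],"twist":[0,0,0]},{"gripper":10,"travel":[0,0,0],"twist":[0,0,0]}]'
python3 - <<'E'
from stud import *
o=st();c=bot.calibration('wrist');im=bot.camera('wrist');np.save('w9c.npy',c,allow_pickle=True);cv2.imwrite('pics/w9full.png',im[:,:,::-1])
g=cv2.cvtColor(im,7);x,y=w2p(c,[(.507,.006,.037)])[0];print(x,y)
np.set_printoptions(linewidth=280)
print(g[int(y)-40:int(y)+50:4,int(x)-51:int(x)+51:3])
E
```

```text
time: 12.32
ee_pos: [0.4962, -0.0912, 0.0176]
tcp_rot: [180.0, 0.0, 82.7]
wrist_force: [0.7, 0.1, -4.3]
opening: 0.02
grasp_force: 99.1
12.32 [ 0.4962 -0.0912  0.0176] [179.9946   0.001   82.7227] [ 0.6608  0.1032 -4.2751] [-0.0538  0.015  -0.0436] 0.02 99.08089008924435
312.5829120194886 83.50193906727029
[[234 233 235 236 236 239 240 235 234 232 201 103 107 105 111 115 127 151 140 125 112 108 108 112 117 202 221 238 249 248 248 247 247 248]
 [235 232 233 233 236 239 241 236 241 232 194 119 236 255 254 217 157 163 212 170 186 230 251 181 113 204 171 170 250 244 248 246 243 246]
 [235 231 235 232 235 237 230 225 228 233 229 238 252 251 251 215 194 166 141 159 182 216 226 240 248 227 195  98 248 248 249 251 251 247]
 [236 237 237 234 235 233 235 227 245 251 232 252 252 245 226 244 242 227 194 163 190 232 218 247 249 249 249  92 232 244 246 249 249 249]
 [233 236 239 238 235 233 231 248 252 251 239 252 224 238 243 241 241 233 228 235 234 225 200 186 234 252 255 121 176 244 241 240 242 240]
 [234 235 238 238 215 228 246 250 250 250 222 203 236 233 232 233 228 210 224 232 232 236 235 239
[... 1705 characters left out ...]
243]
 [227 227 225 225 252 225 226 229 230 126 128  81  67  62 102 124  99 116 131 148 132 114 137 145 145 144 149 179 225 234 236 233 232 231]
 [229 223 222 235 250 242 225 227 227 171 127 108  81  61  83 111 139 120  83  61  51  87 169 206 238 234 238 246 231 230 233 231 230 233]
 [235 222 237 251 245 251 225 225 228 228 160 192 108  90  71  84  77 130 181 234 234 235 241 247 251 253 253 253 246 233 232 231 230 231]
 [236 235 250 249 249 246 225 226 226 230 111 113 238 254 226 235 235 236 244 250 252 252 253 252 253 252 253 253 251 230 230 228 229 226]
 [226 232 249 251 253 230 225 224 226 228 233 236 233 240 247 251 252 252 252 252 252 252 252 252 252 252 252 252 252 228 228 226 227 226]]
```

```bash
python3 - <<'E'
from h import *
g=cv2.imread('pics/w9full.png',0);c=np.load('w9c.npy',allow_pickle=True).item()
for y in(75,83,91,99): print(y,'L270:',g[y,270:300].tolist(),'R330:',g[y,330:362].tolist())
stud=cv2.inRange(g[60:125,285:340],60,125);n,l,s,ce=cv2.connectedComponentsWithStats(stud)
for i in range(1,n):
    if s[i,4]>300: print(s[i],ce[i]+[285,60],p2w(c,[ce[i]+[285,60]],.037))
from math import *
for y in (.033,):
  h=[(.5071+.0132*cos(radians(36.8+60*k)),.0061+.0132*sin(radians(36.8+60*k)),.033) for k in range(6)];print(w2p(c,h).round(1).tolist())
E
```

```text
75 L270: [247, 243, 235, 235, 236, 217, 152, 153, 230, 252, 251, 244, 220, 197, 219, 236, 239, 238, 237, 230, 227, 227, 225, 227, 230, 219, 153, 106, 110, 114] R330: [205, 230, 229, 207, 143, 120, 122, 111, 96, 108, 132, 153, 151, 149, 135, 119, 95, 92, 118, 191, 235, 241, 241, 238, 239, 237, 238, 237, 239, 238, 237, 238]
83 L270: [230, 231, 231, 233, 232, 234, 234, 230, 176, 134, 213, 251, 253, 235, 202, 188, 218, 228, 225, 224, 224, 225, 232, 226, 160, 113, 102, 112, 115, 111] R330: [102, 165, 233, 236, 229, 226, 224, 217, 186, 122, 92, 120, 148, 149, 155, 152, 139, 111, 101, 94, 124, 204, 238, 238, 237, 237, 237, 236, 235, 238, 237, 236]
91 L270: [252, 252, 249, 241, 234, 232, 235, 233, 235, 233, 189, 134, 161, 165, 148, 147, 163, 192, 227, 230, 225, 224, 215, 156, 129, 111, 85, 91, 97, 104] R330: [200, 227, 224, 224, 225, 221, 226, 224, 229, 197, 132, 89, 96, 126, 142, 146, 141, 142, 131, 108, 92, 100, 133, 204, 236, 236, 235, 235, 233, 236, 233, 235]
99 L270: [250, 249, 248, 245, 242, 236, 230, 230, 231, 231, 231, 233, 199, 135, 114, 135, 146, 153, 165, 194, 228, 236, 235, 234, 235, 237, 236, 232, 168, 130] R330: [221, 224, 222, 224, 222, 204, 168, 139, 120, 105, 105, 127, 145, 149, 145, 143, 143, 145, 148, 141, 125, 109, 95, 103, 142, 211, 232, 235, 232, 232, 233, 230]
[   9    5   37   42 1148] [312.27961672  84.6533101 ] [[0.50681713 0.00557291 0.037     ]]
[  4  38  51  27 348] [308.93678161 116.21264368] [[ 0.50378401 -0.00663395  0.037     ]]
[[335.5, 61.4], [305.1, 52.0], [282.9, 75.6], [291.1, 107.4], [320.4, 116.2], [342.6, 93.8]]
```

```bash
python3 - <<'E'
from h import *
c=np.load('w9c.npy',allow_pickle=True).item();a=np.radians(97);n=np.array([-np.sin(a),np.cos(a)])
for y,l,nl,nr,r in((83,279.5,285.8,338.4,347),(91,281.8,287,339.7,348.7),(99,284.3,289,336.5,351)):
    q=[p2w(c,[(x,y)],z)[0,:2]@n*1000 for x,z in((l,.0398),(nl,.033),(nr,.033),(r,.0398))]
    q2=[p2w(c,[(x,y)],z)[0,:2]@n*1000 for x,z in((l-1.6,.0538),(r+4,.0538))]
    print(np.round(q,2),'width',q[0]-q[3],'gaps L,R',q[0]-q[1],q[2]-q[3],'nutmid-jawmid(y wrench)',(q[1]+q[2]-q[0]-q[3])/2,'top width',q2[0]-q2[1],'topmid',sum(q2)/2-(q[0]+q[3])/2)
E
```

```text
[-490.89 -493.06 -514.74 -517.51] width 26.620007870064285 gaps L,R 2.1642088938662027 2.773915462124023 nutmid-jawmid(y wrench) 0.30485328412896706 top width 26.133711708319368 topmid -0.07627608579798562
[-490.97 -492.7  -514.54 -517.5 ] width 26.52675210008607 gaps L,R 1.7257087920672234 2.960210731684697 nutmid-jawmid(y wrench) 0.6172509698087083 top width 26.060141591370666 topmid -0.07585399031631823
[-491.13 -492.67 -512.46 -517.72] width 26.59421320187323 gaps L,R 1.5362157762475022 5.265841528135411 nutmid-jawmid(y wrench) 1.8648128759439828 top width 26.13260512925416 topmid -0.06047305711302897
```

```bash
python3 -m crank '[{"gripper":10,"travel":[-0.1,-0.4,5],"twist":[0,0,0]},{"gripper":10,"travel":[0,0,2],"twist":[0,0,0]},{"gripper":10,"travel":[0,0,1],"twist":[0,0,0]},{"gripper":10,"travel":[0,0,1],"twist":[0,0,0]},{"gripper":10,"travel":[0,0,0],"twist":[0,0,0]}]';python3 -m crank '[{"gripper":10,"travel":[0,0,1.5],"twist":[0,0,0]},{"gripper":10,"travel":[0,0,1.5],"twist":[0,0,0]},{"gripper":10,"travel":[0,0,0],"twist":[0,0,0]}]'
```

```text
time: 13.0
ee_pos: [0.4958, -0.0913, 0.0085]
tcp_rot: [-180.0, 0.0, 82.7]
wrist_force: [0.8, 0.3, -5.1]
opening: 0.0203
grasp_force: 99.1
time: 13.38
ee_pos: [0.4956, -0.0913, 0.0053]
tcp_rot: [-180.0, -0.0, 82.7]
wrist_force: [0.7, 1.1, -5.2]
opening: 0.0199
grasp_force: 99.1
```

```bash
python3 -m crank '[{"gripper":10,"travel":[0,0,1.5],"twist":[0,0,0]},{"gripper":10,"travel":[0,0,1.5],"twist":[0,0,0]},{"gripper":10,"travel":[0,0,0],"twist":[0,0,0]}]';python3 -m crank '[{"gripper":10,"travel":[0,0,1.5],"twist":[0,0,0]},{"gripper":10,"travel":[0,0,1],"twist":[0,0,0]},{"gripper":10,"travel":[0,0,0],"twist":[0,0,0]}]';python3 -m crank '[{"gripper":10,"travel":[0,0,1],"twist":[0,0,0]},{"gripper":10,"travel":[0,0,0],"twist":[0,0,0]}]'
```

```text
time: 13.75
ee_pos: [0.4957, -0.0913, 0.0023]
tcp_rot: [-180.0, -0.0, 82.7]
wrist_force: [-0.3, 0.1, -5.0]
opening: 0.0201
grasp_force: 99.1
time: 14.12
ee_pos: [0.4957, -0.0913, -0.0001]
tcp_rot: [-180.0, -0.0, 82.7]
wrist_force: [-0.3, -0.6, -5.0]
opening: 0.0201
grasp_force: 99.1
time: 14.38
ee_pos: [0.4958, -0.0913, -0.0011]
tcp_rot: [-180.0, -0.0, 82.7]
wrist_force: [0.4, 0.5, -5.1]
opening: 0.0197
grasp_force: 99.1
```

```bash
python3 -m crank '[{"gripper":10,"travel":[0,0,1],"twist":[0,0,0]},{"gripper":10,"travel":[0,0,0],"twist":[0,0,0]}]';python3 -m crank '[{"gripper":10,"travel":[0,0,0.8],"twist":[0,0,0]},{"gripper":10,"travel":[0,0,0],"twist":[0,0,0]}]'
```

```text
time: 14.62
ee_pos: [0.4958, -0.0913, -0.0019]
tcp_rot: [180.0, 0.0, 82.7]
wrist_force: [0.4, -0.6, -3.0]
opening: 0.0198
grasp_force: 99.2
time: 14.88
ee_pos: [0.4959, -0.0913, -0.002]
tcp_rot: [180.0, 0.0, 82.7]
wrist_force: [-3.7, 0.4, 5.5]
opening: 0.0203
grasp_force: 100.4
```

```bash
python3 -m crank '[{"gripper":24,"travel":[0,0,0],"twist":[0,0,0]},{"gripper":40,"travel":[0,0,0],"twist":[0,0,0]},{"gripper":40,"travel":[0,0,0],"twist":[0,0,0]},{"gripper":40,"travel":[0,0,-20],"twist":[0,0,0]},{"gripper":40,"travel":[0,0,-40],"twist":[0,0,0]},{"gripper":0,"travel":[25,3.5,0],"twist":[0,0,0]},{"gripper":0,"travel":[24.5,3.6,0],"twist":[0,0,0]},{"gripper":0,"travel":[0,0,0],"twist":[0,0,-0.128]},{"gripper":0,"travel":[0,0,0],"twist":[0,0,-0.127]},{"gripper":0,"travel":[0,0,0],"twist":[0,0,0]},{"gripper":0,"travel":[0,0,0],"twist":[0,0,0]}]'
python3 - <<'E'
from h import *
o=st();c=bot.calibration('wrist');im=bot.camera('wrist');np.save('wa.npy',c,allow_pickle=True);cv2.imwrite('pics/wa.png',im[:,:,::-1]);st()
ex=np.array([np.cos(np.radians(82.7)),np.sin(np.radians(82.7))]);ey=np.array([ex[1],-ex[0]])
M=np.array([.4958,-.0913])+.0974*ex+.0005*ey;a=np.radians(97.5);u=np.array([np.cos(a),np.sin(a)]);n=np.array([-u[1],u[0]]);W=M-.040*u+.006*n
print('mouth',M,'worm',W,w2p(c,[[*W,.0385],[*M,.034]]))
g=cv2.cvtColor(im,7);x,y=w2p(c,[[*W,.0385]])[0].astype(int);np.set_printoptions(linewidth=250);print(x,y);print(g[y-40:y+24:4,x-36:x+37:3])
E
```

```text
time: 16.25
ee_pos: [0.5091, -0.0431, 0.0572]
tcp_rot: [180.0, -0.0, 97.2]
wrist_force: [0.5, -0.5, -0.8]
opening: -0.0002
grasp_force: 0.0
16.25 [ 0.5091 -0.0431  0.0572] [179.9931  -0.001   97.1736] [ 0.5259 -0.5369 -0.8352] [-0.06    0.0122 -0.0257] -0.0002 0.0
16.3 [ 0.5091 -0.0432  0.0572] [179.9966   0.      97.195 ] [-0.4822 -0.2626  0.1   ] [-0.0151  0.0605 -0.0384] -0.0 0.0
mouth [0.5087 0.0052] worm [ 0.5079 -0.0352] [[316.4934 256.9891]
 [326.5293 188.4945]]
316 256
[[209 222 234 228 234 229 229 229 229 229 228 232 233 233 231 232 232 236 235 227 227 228 224 253 255]
 [121 229 246 247 246 245 245 245 247 248 246 247 247 248 247 247 248 247 247 238 225 226 226 226 228]
 [210 225 247 247 248 246 245 247 246 247 248 247 246 247 248 248 247 247 248 233 223 223 224 224 225]
 [192 228 245 246 245 245 245 245 246 244 245 245 245 246 245 246 245 245 246 231 221 222 222 220 222]
 [179 212 244 243 242 243 240 238 239 240 239 240 239 241 239 239 238 238 237 225 222 223 221 222 223]
 [137 118 118 183 220 229 221 231 227 226 231 221 232 217 241 222 240 226 233 239 221 222 219 219 222]

[... 330 characters left out ...]
 224 143  42 255 243 223 255 104 255 231 231 255  29 134 254 246 222 224 223 224]
 [119 122 118 124 197 223 110  75 255 225 186 255  90 255 190 205 245  97 103 250 241 253 254 222 221]
 [120 121 118 127 197 220 167  41 242 208 165 245  88 246 182 192 247  30 138 250 228 231 243 219 220]
 [120 119 123 197 196 222 170  36 180 172 114 184  87 166 119 128 159  36 139 223 247 254 246 224 223]
 [118 106 155 210 191 219 204  36  83  68  53  69  39  65  37  53  61  35 153 215 221 231 224 221 221]
 [119 110 186 222 191 224 227 190 193 207 207 194 226 255 237 255 252 233 226 220 221 221 219 213 198]
 [115 103 199 223 191 221 248 235 231 239 250 242 233 250 247 241 234 238 246 225 225 224 225 210 147]]
```

The worm's dark window is centred at (316,256), which matches the prediction of (316.5,257). I'll lower the closed fingers onto it.

```bash
python3 -m crank '[{"gripper":0,"travel":[0,0,20],"twist":[0,0,0]},{"gripper":0,"travel":[0,0,14],"twist":[0,0,0]},{"gripper":0,"travel":[0,0,2],"twist":[0,0,0]},{"gripper":0,"travel":[0,0,0],"twist":[0,0,0]}]' 40;python3 -m crank '[{"gripper":0,"travel":[0,0,1],"twist":[0,0,0]},{"gripper":0,"travel":[0,0,1],"twist":[0,0,0]},{"gripper":0,"travel":[0,0,0],"twist":[0,0,0]}]';python3 -m crank '[{"gripper":0,"travel":[0,0,1],"twist":[0,0,0]},{"gripper":0,"travel":[0,0,1],"twist":[0,0,0]},{"gripper":0,"travel":[0,0,0],"twist":[0,0,0]}]'
```

```text
time: 16.8
ee_pos: [0.5091, -0.0431, 0.0214]
tcp_rot: [180.0, 0.0, 97.3]
wrist_force: [-0.4, -0.5, -0.3]
opening: -0.0001
grasp_force: 0.0
time: 17.18
ee_pos: [0.5091, -0.0431, 0.0193]
tcp_rot: [180.0, 0.0, 97.3]
wrist_force: [0.5, 0.7, 0.4]
opening: 0.0
grasp_force: 0.0
time: 17.55
ee_pos: [0.509, -0.0431, 0.0171]
tcp_rot: [-180.0, -0.0, 97.3]
wrist_force: [0.8, 0.5, 0.9]
opening: -0.0
grasp_force: 0.0
```

```bash
for i in 1; do python3 -m crank '[{"gripper":0,"travel":[0,0,1.5],"twist":[0,0,0]},{"gripper":0,"travel":[0,0,0],"twist":[0,0,0]}]'|grep -E 'ee|force:'; done; python3 -m crank '[{"gripper":0,"travel":[0,0,1.5],"twist":[0,0,0]},{"gripper":0,"travel":[0,0,0],"twist":[0,0,0]}]'|grep -E 'ee|force'
```

```text
ee_pos: [0.509, -0.0431, 0.0155]
wrist_force: [0.7, 0.4, 0.2]
grasp_force: 0.0
ee_pos: [0.509, -0.0431, 0.014]
wrist_force: [-1.0, 0.7, 0.0]
grasp_force: 0.0
```

```bash
python3 -m crank '[{"gripper":0,"travel":[0,0,1],"twist":[0,0,0]},{"gripper":0,"travel":[0,0,0],"twist":[0,0,0]}]'|grep -E 'ee|force'
```

```text
ee_pos: [0.509, -0.0431, 0.0131]
wrist_force: [-0.9, 0.2, -0.4]
grasp_force: 0.0
```

```bash
python3 -m crank '[{"gripper":0,"travel":[0,0,1],"twist":[0,0,0]},{"gripper":0,"travel":[0,0,0],"twist":[0,0,0]}]'|grep -E 'ee|wrist';python3 -m crank '[{"gripper":0,"travel":[0,0,1],"twist":[0,0,0]},{"gripper":0,"travel":[0,0,0],"twist":[0,0,0]}]'|grep -E 'ee|wrist'
```

```text
ee_pos: [0.509, -0.0431, 0.0121]
wrist_force: [0.6, -0.4, -0.2]
ee_pos: [0.509, -0.0431, 0.0111]
wrist_force: [0.4, 0.5, -0.6]
```

```bash
python3 -m crank '[{"gripper":0,"travel":[0,0,1],"twist":[0,0,0]},{"gripper":0,"travel":[0,0,0],"twist":[0,0,0]}]'|grep -E 'ee|wrist'
```

```text
ee_pos: [0.509, -0.0431, 0.0101]
wrist_force: [-0.4, 0.7, -0.2]
```

```bash
python3 -m crank '[{"gripper":0,"travel":[0,0,-5],"twist":[0,0,0]},{"gripper":0,"travel":[8,0,0],"twist":[0,0,0]},{"gripper":0,"travel":[0,0,1.5],"twist":[0,0,0]},{"gripper":0,"travel":[0,0,1.5],"twist":[0,0,0]},{"gripper":0,"travel":[0,0,0],"twist":[0,0,0]}]'|grep -E 'ee|wrist'; python3 -m crank '[{"gripper":0,"travel":[0,0,1],"twist":[0,0,0]},{"gripper":0,"travel":[0,0,0],"twist":[0,0,0]}]'|grep -E 'ee|wrist';python3 -m crank '[{"gripper":0,"travel":[0,0,1],"twist":[0,0,0]},{"gripper":0,"travel":[0,0,0],"twist":[0,0,0]}]'|grep -E 'ee|wrist'
```

```text
ee_pos: [0.5079, -0.0351, 0.0119]
wrist_force: [-0.1, 0.1, 0.1]
ee_pos: [0.508, -0.0352, 0.0111]
wrist_force: [0.3, 0.2, -0.0]
ee_pos: [0.508, -0.0352, 0.0101]
wrist_force: [-0.6, -0.2, -1.1]
```

```bash
for k in 1; do python3 -m crank '[{"gripper":0,"travel":[0,0,1],"twist":[0,0,0]},{"gripper":0,"travel":[0,0,0],"twist":[0,0,0]}]'|grep -E 'ee|wrist';done; python3 -m crank '[{"gripper":0,"travel":[0,0,1],"twist":[0,0,0]},{"gripper":0,"travel":[0,0,0],"twist":[0,0,0]}]'|grep -E 'ee|wrist'
```

```text
ee_pos: [0.5082, -0.0352, 0.0096]
wrist_force: [-0.8, 0.3, 4.0]
ee_pos: [0.5083, -0.0352, 0.0095]
wrist_force: [-4.4, 1.3, 11.6]
```

```bash
python3 -m crank '[{"gripper":0,"travel":[2,0,-0.2],"twist":[0,0,0]},{"gripper":0,"travel":[2,0,0],"twist":[0,0,0]},{"gripper":0,"travel":[2,0,0],"twist":[0,0,0]}]'|grep -E 'ee|wrist';python3 -m crank '[{"gripper":0,"travel":[2,0,0],"twist":[0,0,0]}]'|grep -E 'ee|wrist';python3 -c "
from h import *
st()"
```

```text
ee_pos: [0.5076, -0.03, 0.0095]
wrist_force: [-3.4, -4.9, 10.5]
ee_pos: [0.5073, -0.0279, 0.0094]
wrist_force: [-3.4, -2.7, 8.6]
21.18 [ 0.5073 -0.0279  0.0094] [179.9538   0.0979  97.2996] [-3.3602 -2.693   8.5712] [-0.8302  0.7062 -0.076 ] -0.0001 4.351771920919418
```

```bash
python3 -m crank '[{"gripper":0,"travel":[0,0,-4],"twist":[0,0,0]},{"gripper":0,"travel":[-16,0,0],"twist":[0,0,0]},{"gripper":0,"travel":[0,0,3],"twist":[0,0,0]},{"gripper":0,"travel":[0,0,1],"twist":[0,0,0]},{"gripper":0,"travel":[0,0,0],"twist":[0,0,0]}]'|grep -E 'ee|wrist';python3 -m crank '[{"gripper":0,"travel":[3,0,0],"twist":[0,0,0]},{"gripper":0,"travel":[3,0,0],"twist":[0,0,0]}]'|grep -E 'ee|wrist'
```

```text
ee_pos: [0.5096, -0.0442, 0.0093]
wrist_force: [-3.0, -4.4, 9.9]
ee_pos: [0.5087, -0.0381, 0.0094]
wrist_force: [-4.1, -3.5, 12.1]
```

```bash
python3 -m crank '[{"gripper":0,"travel":[3,0,0],"twist":[0,0,0]},{"gripper":0,"travel":[3,0,0],"twist":[0,0,0]},{"gripper":0,"travel":[3,0,0],"twist":[0,0,0]},{"gripper":0,"travel":[0,0,-4],"twist":[0,0,0]},{"gripper":0,"travel":[-16,0,0],"twist":[0,0,0]},{"gripper":0,"travel":[0,0,3],"twist":[0,0,0]},{"gripper":0,"travel":[0,0,1],"twist":[0,0,0]},{"gripper":0,"travel":[0,0,0],"twist":[0,0,0]},{"gripper":0,"travel":[4,0,0],"twist":[0,0,0]},{"gripper":0,"travel":[4,0,0],"twist":[0,0,0]}]'|grep -E 'ee|wrist';python3 -m crank '[{"gripper":0,"travel":[4,0,0],"twist":[0,0,0]},{"gripper":0,"travel":[4,0,0],"twist":[0,0,0]}]'|grep -E 'ee|wrist'
```

```text
ee_pos: [0.5085, -0.0371, 0.0094]
wrist_force: [-4.0, -4.0, 12.9]
ee_pos: [0.5073, -0.0292, 0.0094]
wrist_force: [-4.2, -5.1, 12.4]
```

```bash
python3 -m crank '[{"gripper":0,"travel":[0,0,-4],"twist":[0,0,0]},{"gripper":0,"travel":[-16,0,0],"twist":[0,0,0]},{"gripper":0,"travel":[0,0,3],"twist":[0,0,0]},{"gripper":0,"travel":[0,0,0.8],"twist":[0,0,0]},{"gripper":0,"travel":[4,0,0],"twist":[0,0,0]},{"gripper":0,"travel":[4,0,0],"twist":[0,0,0]},{"gripper":0,"travel":[4,0,0],"twist":[0,0,0]},{"gripper":0,"travel":[4,0,0],"twist":[0,0,0]}]'|grep -E 'ee|wrist'
python3 -m crank '[{"gripper":0,"travel":[0,0,-4],"twist":[0,0,0]},{"gripper":0,"travel":[-16,0,0],"twist":[0,0,0]},{"gripper":0,"travel":[0,0,3],"twist":[0,0,0]},{"gripper":0,"travel":[0,0,1],"twist":[0,0,0]},{"gripper":0,"travel":[4,0,0],"twist":[0,0,0]},{"gripper":0,"travel":[4,0,0],"twist":[0,0,0]},{"gripper":0,"travel":[4,0,0],"twist":[0,0,0]},{"gripper":0,"travel":[4,0,0],"twist":[0,0,0]}]'|grep -E 'ee|wrist'
```

```text
ee_pos: [0.5071, -0.0292, 0.0094]
wrist_force: [-5.6, -5.3, 11.3]
ee_pos: [0.5072, -0.0295, 0.0094]
wrist_force: [-4.9, -6.6, 11.9]
```

```bash
python3 -m crank '[{"gripper":0,"travel":[0,0,-4],"twist":[0,0,0]},{"gripper":0,"travel":[-16,-0.5,0],"twist":[0,0,0]},{"gripper":0,"travel":[0,0,3],"twist":[0,0,0]},{"gripper":0,"travel":[0,0,0.9],"twist":[0,0,0]},{"gripper":0,"travel":[4,0,0],"twist":[0,0,0]},{"gripper":0,"travel":[4,0,0],"twist":[0,0,0]},{"gripper":0,"travel":[4,0,0],"twist":[0,0,0]},{"gripper":0,"travel":[4,0,0],"twist":[0,0,0]}]'|grep -E 'ee|wrist'
python3 -m crank '[{"gripper":0,"travel":[0,0,-4],"twist":[0,0,0]},{"gripper":0,"travel":[-16,0,0],"twist":[0,0,0]},{"gripper":0,"travel":[0,0,3],"twist":[0,0,0]},{"gripper":0,"travel":[0,0,1],"twist":[0,0,0]},{"gripper":0,"travel":[4,0,0],"twist":[0,0,0]},{"gripper":0,"travel":[4,0,0],"twist":[0,0,0]},{"gripper":0,"travel":[4,0,0],"twist":[0,0,0]},{"gripper":0,"travel":[4,0,0],"twist":[0,0,0]}]'|grep -E 'ee|wrist'
python3 -m crank '[{"gripper":0,"travel":[0,0,-20],"twist":[0,0,0]},{"gripper":0,"travel":[-10,0,-30],"twist":[0,0,0]},{"gripper":0,"travel":[0,0,0],"twist":[0,0,0]},{"gripper":0,"travel":[0,0,0],"twist":[0,0,0]}]'|grep -E 'ee|wrist'
python3 - <<'E'
from h import *
o=st();c=bot.calibration('wrist');im=bot.camera('wrist');np.save('wb.npy',c,allow_pickle=True);cv2.imwrite('pics/wb.png',im[:,:,::-1])
g=cv2.cvtColor(im,7);x,y=w2p(c,[(.507,.006,.034)])[0].astype(int);print(x,y);np.set_printoptions(linewidth=280)
print(g[y-44:y+48:4,x-51:x+51:3])
E
```

```text
ee_pos: [0.5075, -0.0295, 0.0095]
wrist_force: [-0.2, -6.1, 7.9]
ee_pos: [0.5076, -0.0293, 0.0095]
wrist_force: [0.3, -5.2, 7.4]
ee_pos: [0.5076, -0.0382, 0.0577]
wrist_force: [-0.7, 0.4, -0.3]
28.05 [ 0.5076 -0.0382  0.0577] [-179.9409   -0.0224   97.3177] [-0.6832  0.3776 -0.2715] [-0.0022 -0.0588 -0.0215] 0.0002 0.0
325 195
[[127 129 125 199 225 226 233 229 225 225 225 231 231 227 228 215 102 108 113 112 106 107 107 108 109 105 110 227 227 227 237 231 227 233]
 [129 134 120 227 224 226 232 226 227 225 226 232 228 228 229 133 105 104 112 105 107 108 107 100 104 105 129 231 225 230 233 229 228 230]
 [133 119 130 216 212 228 228 220 226 226 228 227 217 225 224  98  98 110 108  99  93 101  99 100 103 112 189 229 222 233 229 226 231 227]
 [123 122 176 214 210 223 219 222 224 225 219 220 217 230 241 253 249 252 250 247 247 234 122  99 101 106 227 226 224 234 229 225 229 227]
 [123 117 212 214 211 218 211 212 209 213 219 240 245 245 251 245 245 244 243 241 242 247 250 248 124 143 216 207 223 226 225 230 228 226]
 [121 132 213 211 216 219 212 161 136 194 241 239 239 241 250 252 211 145 17
[... 1726 characters left out ...]
234]
 [221 209 185 222 223 238 238 247 225 222 225 188 178 194 187 194 190 193 212 210 207 208 210 221 241 225 238 246 245 246 249 251 248 251]
 [222 192 115 116 133 242 246 246 244 245 245 245 246 246 246 247 246 246 246 247 246 247 247 224 225 224 222 247 226 246 242 245 240 248]
 [222 219 209 190 116 243 247 248 247 246 247 246 247 246 247 247 247 246 248 247 248 247 247 223 225 222 223 222 233 237 222 247 228 238]
 [221 219 216 208 132 242 246 246 246 245 245 246 247 245 246 247 246 246 246 245 247 246 247 220 218 221 223 219 219 221 218 218 219 220]
 [218 217 207 204 141 235 242 244 244 244 243 243 241 243 242 242 243 243 243 242 242 241 241 219 223 222 222 222 224 222 223 221 223 224]]
```

```bash
python3 - <<'E'
from h import *
for nm,xs in(('wa',None),('wb',None)):
    c=np.load(nm+'.npy',allow_pickle=True).item();g=cv2.imread(f'pics/{nm}.png',0)
    x,y=w2p(c,[(.507,.006,.034)])[0].astype(int);print(nm,x,y)
    for yy in(y-8,y,y+8): print(yy,'L',x-28,g[yy,x-28:x-6].tolist(),'R',x+8,g[yy,x+8:x+34].tolist())
c=np.load('wb.npy',allow_pickle=True).item();print(p2w(c,[(300,195),(350,195)],.034))
E
```

```text
wa 323 186
178 L 295 [248, 254, 253, 243, 239, 214, 133, 122, 151, 187, 211, 221, 223, 223, 219, 214, 214, 207, 190, 109, 87, 102] R 331 [110, 104, 110, 149, 218, 231, 229, 225, 228, 222, 225, 225, 222, 175, 113, 132, 203, 233, 240, 250, 252, 253, 233, 220, 223, 223]
186 L 295 [251, 245, 229, 223, 222, 214, 144, 113, 158, 185, 214, 223, 207, 194, 156, 125, 97, 99, 106, 103, 105, 109] R 331 [103, 105, 101, 106, 99, 98, 141, 219, 226, 223, 223, 223, 210, 177, 132, 137, 196, 223, 221, 224, 222, 222, 223, 223, 222, 221]
194 L 295 [249, 250, 247, 230, 219, 214, 173, 132, 162, 191, 224, 229, 226, 225, 226, 215, 148, 108, 92, 93, 97, 98] R 331 [102, 93, 92, 104, 156, 209, 222, 223, 221, 224, 222, 218, 182, 154, 114, 131, 198, 223, 224, 222, 221, 219, 222, 221, 219, 220]
wb 325 195
187 L 297 [239, 240, 237, 234, 248, 248, 235, 223, 217, 194, 207, 219, 220, 220, 218, 213, 210, 205, 162, 103, 91, 101] R 333 [111, 104, 114, 169, 222, 230, 227, 224, 222, 225, 222, 221, 205, 190, 222, 227, 232, 232, 239, 240, 239, 237, 232, 231, 244, 248]
195 L 297 [219, 220, 228, 244, 244, 244, 245, 240, 223, 199, 210, 221, 213, 192, 150, 125, 90, 93, 101, 109, 105, 109] R 333 [103, 106, 108, 102, 97, 111, 164, 222, 226, 224, 224, 216, 183, 169, 215, 226, 223, 221, 221, 220, 221, 221, 219, 218, 222, 225]
203 L 297 [242, 247, 244, 240, 237, 229, 223, 220, 218, 209, 225, 228, 225, 224, 226, 212, 149, 106, 86, 96, 100, 101] R 333 [97, 95, 99, 121, 189, 219, 223, 222, 222, 224, 218, 202, 165, 182, 221, 222, 222, 220, 219, 222, 220, 222, 220, 222, 220, 222]
[[0.49227287 0.00447032 0.034     ]
 [0.5209526  0.00816949 0.034     ]]
```

The jaw gap went from 26.7 mm to about 23.9 mm in the pictures and the finger now slips, so the jaws are snug. Next I'll straddle the tail with open fingers.

```bash
cat > ok.py <<'E'
import sys
from h import *
o=bot.get_obs();f=R.from_euler('xyz',o['tcp_rot'],degrees=True).inv().apply(o['wrist_force']);p=o['ee_pos']-[.507,.006,0]
print(round(o['time'],2),'Fy %.1f Fx %.1f Fz %.1f'%(f[1],f[0],-f[2]),'r %.1f ang %.2f'%(np.hypot(*p[:2])*1000,np.degrees(np.arctan2(p[1],p[0]))),'z %.4f yaw %.1f'%(o['ee_pos'][2],o['tcp_rot'][2]),flush=True)
sys.exit(abs(f[1])>float(sys.argv[1]) or abs(f[2])>6)
E
python3 -m crank '[{"gripper":50,"travel":[-30,-10,0],"twist":[0,0,0]},{"gripper":50,"travel":[-30,-10,0],"twist":[0,0,0]},{"gripper":50,"travel":[-30,-10,0],"twist":[0,0,0]},{"gripper":50,"travel":[-30,-9,0],"twist":[0,0,0]},{"gripper":50,"travel":[0,0,0],"twist":[0,0,0.134]},{"gripper":50,"travel":[0,0,10],"twist":[0,0,0.133]},{"gripper":50,"travel":[0,0,15],"twist":[0,0,0]},{"gripper":50,"travel":[0,0,12],"twist":[0,0,0]},{"gripper":50,"travel":[0,0,0],"twist":[0,0,0]}]' >/dev/null
python3 ok.py 3 && python3 -m crank '[{"gripper":50,"travel":[0,0,8],"twist":[0,0,0]},{"gripper":50,"travel":[0,0,0],"twist":[0,0,0]}]' >/dev/null; python3 ok.py 3 && python3 -m crank '[{"gripper":50,"travel":[0,0,6],"twist":[0,0,0]},{"gripper":50,"travel":[0,0,0],"twist":[0,0,0]}]' >/dev/null; python3 ok.py 3 && python3 -m crank '[{"gripper":50,"travel":[0,0,5],"twist":[0,0,0]},{"gripper":50,"travel":[0,0,0],"twist":[0,0,0]}]'; python3 ok.py 3
```

```text
29.23 Fy 0.8 Fx -0.9 Fz 0.7 r 169.3 ang -97.94 z 0.0201 yaw 82.1
29.23 Fy 0.8 Fx -0.9 Fz 0.7 r 169.3 ang -97.94 z 0.0201 yaw 82.1
29.23 Fy 0.8 Fx -0.9 Fz 0.7 r 169.3 ang -97.94 z 0.0201 yaw 82.1
29.23 Fy 0.8 Fx -0.9 Fz 0.7 r 169.3 ang -97.94 z 0.0201 yaw 82.1False
False
False
False
```

```bash
sed -i 's/sys.exit(\(.*\))$/sys.exit(int(\1))/' ok.py; python3 ok.py 3 && python3 -m crank '[{"gripper":50,"travel":[0,0,8],"twist":[0,0,0]},{"gripper":50,"travel":[0,0,0],"twist":[0,0,0]}]' >/dev/null && python3 ok.py 3 && python3 -m crank '[{"gripper":50,"travel":[0,0,7],"twist":[0,0,0]},{"gripper":50,"travel":[0,0,0],"twist":[0,0,0]}]' >/dev/null && python3 ok.py 3 && python3 -m crank '[{"gripper":50,"travel":[0,0,6],"twist":[0,0,0]},{"gripper":50,"travel":[0,0,0],"twist":[0,0,0]}]' >/dev/null && python3 ok.py 3
```

```text
29.23 Fy 0.8 Fx -0.9 Fz 0.7 r 169.3 ang -97.94 z 0.0201 yaw 82.1
29.48 Fy -0.8 Fx -0.3 Fz -0.8 r 169.6 ang -97.67 z 0.0132 yaw 82.1
29.73 Fy 0.9 Fx 0.4 Fz -0.7 r 169.6 ang -97.69 z 0.0062 yaw 82.0
29.98 Fy -0.1 Fx -0.1 Fz -0.6 r 169.6 ang -97.70 z 0.0001 yaw 82.0
```

```bash
python3 -m crank '[{"gripper":46,"travel":[0,0,4],"twist":[0,0,0]},{"gripper":46,"travel":[0,0,4],"twist":[0,0,0]},{"gripper":46,"travel":[0,0,0],"twist":[0,0,0]}]' >/dev/null && python3 ok.py 2.5 && python3 -m crank '[{"gripper":46,"travel":[0,-3,0],"twist":[0,0,0]},{"gripper":46,"travel":[0,-2,0],"twist":[0,0,0]}]' >/dev/null && python3 ok.py 2 && python3 -m crank '[{"gripper":46,"travel":[0,-1.5,0],"twist":[0,0,0]},{"gripper":46,"travel":[0,-1.5,0],"twist":[0,0,0]}]' >/dev/null && python3 ok.py 2 && python3 -m crank '[{"gripper":46,"travel":[0,-1.5,0],"twist":[0,0,0]},{"gripper":46,"travel":[0,-1.5,0],"twist":[0,0,0]}]' >/dev/null && python3 ok.py 2 && python3 -m crank '[{"gripper":46,"travel":[0,-1.5,0],"twist":[0,0,0]},{"gripper":46,"travel":[0,-1.5,0],"twist":[0,0,0]}]' >/dev/null && python3 ok.py 2 && python3 -m crank '[{"gripper":46,"travel":[0,-1.5,0],"twist":[0,0,0]},{"gripper":46,"travel":[0,-1.5,0],"twist":[0,0,0]}]' >/dev/null && python3 ok.py 2
```

```text
30.35 Fy -0.3 Fx 0.4 Fz -0.2 r 169.6 ang -97.70 z -0.0078 yaw 82.0
30.6 Fy -0.7 Fx -0.1 Fz -0.5 r 169.7 ang -99.34 z -0.0072 yaw 82.0
30.85 Fy -0.2 Fx -0.4 Fz -0.2 r 169.8 ang -100.32 z -0.0072 yaw 82.0
31.1 Fy 2.1 Fx -0.7 Fz -0.8 r 170.1 ang -101.20 z -0.0072 yaw 82.0
```

```bash
python3 -m crank '[{"gripper":46,"travel":[0,-3.4,0],"twist":[0,0,0.02]},{"gripper":46,"travel":[0,-3.4,0],"twist":[0,0,0.02]},{"gripper":46,"travel":[0,-3.4,0],"twist":[0,0,0.02]}]' >/dev/null && python3 ok.py 5 && python3 -m crank '[{"gripper":46,"travel":[0,-3.4,0],"twist":[0,0,0.02]},{"gripper":46,"travel":[0,-3.4,0],"twist":[0,0,0.02]},{"gripper":46,"travel":[0,-3.4,0],"twist":[0,0,0.02]},{"gripper":46,"travel":[0,-3.4,0],"twist":[0,0,0.02]}]' >/dev/null && python3 ok.py 5 && python3 -m crank '[{"gripper":46,"travel":[0,-3.4,0],"twist":[0,0,0.02]},{"gripper":46,"travel":[0,-3.4,0],"twist":[0,0,0.02]},{"gripper":46,"travel":[0,-3.4,0],"twist":[0,0,0.02]},{"gripper":46,"travel":[0,-3.4,0],"twist":[0,0,0.02]}]' >/dev/null && python3 ok.py 5 && python3 -m crank '[{"gripper":46,"travel":[0,-3.4,0],"twist":[0,0,0.02]},{"gripper":46,"travel":[0,-3.4,0],"twist":[0,0,0.02]},{"gripper":46,"travel":[0,-3.4,0],"twist":[0,0,0.02]}]' >/dev/null && python3 ok.py 5
```

```text
31.48 Fy 3.4 Fx 3.2 Fz 0.2 r 170.3 ang -104.76 z -0.0072 yaw 78.5
31.98 Fy 4.0 Fx 4.1 Fz 0.8 r 171.6 ang -109.29 z -0.0072 yaw 73.9
32.48 Fy 3.8 Fx 3.7 Fz 0.9 r 172.5 ang -113.83 z -0.0073 yaw 69.4
32.85 Fy 2.9 Fx 3.3 Fz 0.9 r 173.2 ang -117.21 z -0.0073 yaw 65.9
```

```bash
python3 -m crank '[{"gripper":46,"travel":[0.3,-2,0],"twist":[0,0,0.012]},{"gripper":46,"travel":[0.3,-2,0],"twist":[0,0,0.012]}]' >/dev/null && python3 ok.py 5.5 && python3 -m crank '[{"gripper":46,"travel":[0.3,-2,0],"twist":[0,0,0.012]},{"gripper":46,"travel":[0.2,-1.4,0],"twist":[0,0,0.008]}]' >/dev/null && python3 ok.py 5.5 && python3 -m crank '[{"gripper":46,"travel":[0.1,-0.8,0],"twist":[0,0,0.005]},{"gripper":46,"travel":[0.1,-0.8,0],"twist":[0,0,0.005]}]' >/dev/null && python3 ok.py 5.5 && python3 -m crank '[{"gripper":46,"travel":[0.1,-0.7,0],"twist":[0,0,0.004]}]' >/dev/null && python3 ok.py 5.5 && python3 -m crank '[{"gripper":46,"travel":[0.1,-0.7,0],"twist":[0,0,0.004]}]' >/dev/null && python3 ok.py 5.5 && python3 -m crank '[{"gripper":46,"travel":[0.1,-0.7,0],"twist":[0,0,0.004]}]' >/dev/null && python3 ok.py 5.5 && python3 -m crank '[{"gripper":46,"travel":[0.1,-0.7,0],"twist":[0,0,0.004]}]' >/dev/null && python3 ok.py 5.5 && python3 -m crank '[{"gripper":46,"travel":[0.1,-0.7,0],"twist":[0,0,0.004]}]' >/dev/null && python3 ok.py 5.5 && python3 -m crank '[{"gripper":46,"travel":[0.1,-0.7,0],"twist":[0,0,0.004]}]' >/dev/null && python3 ok.py 5.5
```

```text
33.1 Fy 4.4 Fx -0.9 Fz 0.9 r 173.1 ang -118.52 z -0.0073 yaw 64.6
33.35 Fy 5.0 Fx -2.9 Fz 1.6 r 173.0 ang -119.62 z -0.0073 yaw 63.4
33.6 Fy 4.8 Fx -3.9 Fz 1.3 r 173.0 ang -120.14 z -0.0073 yaw 62.8
33.73 Fy 4.1 Fx -4.7 Fz 2.1 r 173.0 ang -120.37 z -0.0073 yaw 62.6
33.85 Fy 4.3 Fx -4.1 Fz 0.9 r 172.9 ang -120.61 z -0.0073 yaw 62.4
33.98 Fy 4.6 Fx -3.8 Fz 1.2 r 172.8 ang -120.84 z -0.0073 yaw 62.2
34.1 Fy 4.1 Fx -3.3 Fz 0.2 r 172.8 ang -121.10 z -0.0073 yaw 61.9
34.23 Fy 5.0 Fx -3.5 Fz 1.5 r 172.7 ang -121.34 z -0.0073 yaw 61.7
34.35 Fy 5.1 Fx -3.3 Fz 1.3 r 172.7 ang -121.57 z -0.0073 yaw 61.5
```

```bash
python3 -m crank '[{"gripper":46,"travel":[-0.2,-0.7,0],"twist":[0,0,0.004]}]' >/dev/null && python3 ok.py 6.3 && python3 -m crank '[{"gripper":46,"travel":[0,-0.7,0],"twist":[0,0,0.004]}]' >/dev/null && python3 ok.py 6.3 && python3 -m crank '[{"gripper":46,"travel":[0.05,-0.7,0],"twist":[0,0,0.004]}]' >/dev/null && python3 ok.py 6.3 && python3 -m crank '[{"gripper":46,"travel":[0.05,-0.7,0],"twist":[0,0,0.004]}]' >/dev/null && python3 ok.py 6.3 && python3 -m crank '[{"gripper":46,"travel":[0.05,-0.7,0],"twist":[0,0,0.004]}]' >/dev/null && python3 ok.py 6.3 && python3 -m crank '[{"gripper":46,"travel":[0.05,-0.7,0],"twist":[0,0,0.004]}]' >/dev/null && python3 ok.py 6.3 && python3 -m crank '[{"gripper":46,"travel":[0.05,-0.7,0],"twist":[0,0,0.004]}]' >/dev/null && python3 ok.py 6.3 && python3 -m crank '[{"gripper":46,"travel":[0.05,-0.7,0],"twist":[0,0,0.004]}]' >/dev/null && python3 ok.py 6.3 && python3 -m crank '[{"gripper":46,"travel":[0.05,-0.7,0],"twist":[0,0,0.004]}]' >/dev/null && python3 ok.py 6.3 && python3 -m crank '[{"gripper":46,"travel":[0.05,-0.7,0],"twist":[0,0,0.004]}]' >/dev/null && python3 ok.py 6.3 && python3 -m crank '[{"gripper":46,"travel":[0.05,-0.7,0],"twist":[0,0,0.004]}]' >/dev/null && python3 ok.py 6.3 && python3 -m crank '[{"gripper":46,"travel":[0.05,-0.7,0],"twist":[0,0,0.004]}]' >/dev/null && python3 ok.py 6.3 && python3 -m crank '[{"gripper":46,"travel":[0.05,-0.7,0],"twist":[0,0,0.004]}]' >/dev/null && python3 ok.py 6.3 && python3 -m crank '[{"gripper":46,"travel":[0.05,-0.7,0],"twist":[0,0,0.004]}]' >/dev/null && python3 ok.py 6.3 && python3 -m crank '[{"gripper":46,"travel":[0.05,-0.7,0],"twist":[0,0,0.004]}]' >/dev/null && python3 ok.py 6.3 && python3 -m crank '[{"gripper":46,"travel":[0.05,-0.7,0],"twist":[0,0,0.004]}]' >/dev/null && python3 ok.py 6.3 && python3 -m crank '[{"gripper":46,"travel":[0.05,-0.7,0],"twist":[0,0,0.004]}]' >/dev/null && python3 ok.py 6.3 && python3 -m crank '[{"gripper":46,"travel":[0.05,-0.7,0],"twist":[0,0,0.004]}]' >/dev/null && python3 ok.py 6.3 && python3 -m crank '[{"gripper":46,"travel":[0.05,-0.7,0],"twist":[0,0,0.004]}]' >/dev/null && python3 ok.py 6.3 && python3 -m crank '[{"gripper":46,"travel":[0.05,-0.7,0],"twist":[0,0,0.004]}]' >/dev/null && python3 ok.py 6.3
```

```text
34.48 Fy 4.4 Fx -1.7 Fz 0.8 r 172.7 ang -121.81 z -0.0073 yaw 61.2
34.6 Fy 3.7 Fx -2.7 Fz 0.7 r 172.7 ang -122.06 z -0.0074 yaw 61.0
34.73 Fy 3.6 Fx -3.3 Fz 1.3 r 172.7 ang -122.30 z -0.0074 yaw 60.8
34.85 Fy 4.4 Fx -2.6 Fz 0.9 r 172.7 ang -122.52 z -0.0074 yaw 60.6
34.98 Fy 4.1 Fx -3.6 Fz 0.2 r 172.7 ang -122.76 z -0.0074 yaw 60.3
35.1 Fy 3.9 Fx -2.4 Fz 0.9 r 172.7 ang -122.98 z -0.0073 yaw 60.1
35.23 Fy 4.6 Fx -2.6 Fz 1.2 r 172.7 ang -123.21 z -0.0074 yaw 59.9
35.35 Fy 4.4 Fx -2.8 Fz 1.1 r 172.7 ang -123.46 z -0.0074 yaw 59.7
35.48 Fy 4.7 Fx -2.8 Fz 1.1 r 172.7 ang -123.68 z -0.0074 yaw 59.4
35.6 Fy 4.4 Fx -3.2 Fz 1.0 r 172.7 ang -123.91 z -0.0073 yaw 59.2
35.73 Fy 4.3 Fx -3.4 Fz 1.9 r 172.7 ang -124.15 z -0.0073 yaw 59.0
35.85 Fy 4.9 Fx -2.4 Fz 0.8 r 172.7 ang -124.39 z -0.0074 yaw 58.7
35.98 Fy 4.5 Fx -2.7 Fz 0.3 r 172.7 ang -124.61 z -0.0074 yaw 58.5
36.1 Fy 4.3 Fx -3.9 Fz -0.3 r 172.7 ang -124.84 z -0.0073 yaw 58.3
36.23 Fy 4.7 Fx -3.2 Fz 1.0 r 172.7 ang -125.08 z -0.0074 yaw 58.0
36.35 Fy 4.2 Fx -4.2 Fz 0.1 r 172.7 ang -125.32 z -0.0074 yaw 57.8
36.48 Fy 5.9 Fx -3.9 Fz 1.1 r 172.7 ang -125.55 z -0.0073 yaw 57.6
36.6 Fy 4.2 Fx -3.8 Fz 0.7 r 172.7 ang -125.77 z -0.0074 yaw 57.4
36.73 Fy 5.5 Fx -3.7 Fz 0.5 r 172.7 ang -125.98 z -0.0073 yaw 57.1
36.85 Fy 6.2 Fx -4.0 Fz 0.6 r 172.7 ang -126.19 z -0.0074 yaw 56.9
```

```bash
python3 -m crank '[{"gripper":46,"travel":[0,-0.4,0],"twist":[0,0,0.002]}]' >/dev/null && python3 ok.py 7 && python3 -m crank '[{"gripper":46,"travel":[0,-0.4,0],"twist":[0,0,0.002]}]' >/dev/null && python3 ok.py 7 && python3 -m crank '[{"gripper":46,"travel":[0,-0.4,0],"twist":[0,0,0.002]}]' >/dev/null && python3 ok.py 7 && python3 -m crank '[{"gripper":46,"travel":[0,-0.4,0],"twist":[0,0,0.002]}]' >/dev/null && python3 ok.py 7 && python3 -m crank '[{"gripper":46,"travel":[0,-0.4,0],"twist":[0,0,0.002]}]' >/dev/null && python3 ok.py 7 && python3 -m crank '[{"gripper":46,"travel":[0,-0.4,0],"twist":[0,0,0.002]}]' >/dev/null && python3 ok.py 7 && python3 -m crank '[{"gripper":46,"travel":[0,-0.4,0],"twist":[0,0,0.002]}]' >/dev/null && python3 ok.py 7
```

```text
36.98 Fy 5.9 Fx -3.6 Fz 1.1 r 172.6 ang -126.32 z -0.0074 yaw 56.8
37.1 Fy 6.2 Fx -2.9 Fz -0.7 r 172.7 ang -126.45 z -0.0074 yaw 56.7
37.23 Fy 6.2 Fx -2.3 Fz 0.1 r 172.7 ang -126.56 z -0.0073 yaw 56.6
37.35 Fy 6.5 Fx -3.0 Fz -0.8 r 172.7 ang -126.70 z -0.0074 yaw 56.4
37.48 Fy 6.0 Fx -3.3 Fz -0.1 r 172.7 ang -126.80 z -0.0073 yaw 56.3
37.6 Fy 6.1 Fx -2.8 Fz -0.3 r 172.7 ang -126.93 z -0.0073 yaw 56.2
37.73 Fy 6.6 Fx -2.1 Fz -0.8 r 172.7 ang -127.06 z -0.0073 yaw 56.1
```

```bash
python3 -m crank '[{"gripper":46,"travel":[0,-0.4,0],"twist":[0,0,0.002]}]' >/dev/null && python3 ok.py 7.7 && python3 -m crank '[{"gripper":46,"travel":[0,-0.4,0],"twist":[0,0,0.002]}]' >/dev/null && python3 ok.py 7.7 && python3 -m crank '[{"gripper":46,"travel":[0,-0.4,0],"twist":[0,0,0.002]}]' >/dev/null && python3 ok.py 7.7 && python3 -m crank '[{"gripper":46,"travel":[0,-0.4,0],"twist":[0,0,0.002]}]' >/dev/null && python3 ok.py 7.7 && python3 -m crank '[{"gripper":46,"travel":[0,-0.4,0],"twist":[0,0,0.002]}]' >/dev/null && python3 ok.py 7.7 && python3 -m crank '[{"gripper":46,"travel":[0,-0.4,0],"twist":[0,0,0.002]}]' >/dev/null && python3 ok.py 7.7 && python3 -m crank '[{"gripper":46,"travel":[0,-0.4,0],"twist":[0,0,0.002]}]' >/dev/null && python3 ok.py 7.7 && python3 -m crank '[{"gripper":46,"travel":[0,-0.4,0],"twist":[0,0,0.002]}]' >/dev/null && python3 ok.py 7.7
python3 - <<'E'
from h import *
o=st();c=bot.calibration('wrist');im=bot.camera('wrist');np.save('wc.npy',c,allow_pickle=True);cv2.imwrite('pics/wc.png',im[:,:,::-1])
g=cv2.cvtColor(im,7);x,y=w2p(c,[(.507,.006,.034)])[0].astype(int);print(x,y);np.set_printoptions(linewidth=280)
print(g[max(y-60,0):y+60:4,x-66:x+66:4])
E
```

```text
37.85 Fy 7.2 Fx -3.3 Fz -0.4 r 172.7 ang -127.19 z -0.0073 yaw 56.0
37.98 Fy 5.8 Fx -3.7 Fz -0.2 r 172.7 ang -127.32 z -0.0074 yaw 55.9
38.1 Fy 6.4 Fx -2.9 Fz -0.3 r 172.7 ang -127.44 z -0.0073 yaw 55.8
38.23 Fy 7.0 Fx -2.4 Fz -2.1 r 172.7 ang -127.56 z -0.0073 yaw 55.6
38.35 Fy 6.9 Fx -2.7 Fz -1.9 r 172.7 ang -127.69 z -0.0073 yaw 55.5
38.48 Fy 6.7 Fx -1.3 Fz -1.5 r 172.7 ang -127.80 z -0.0073 yaw 55.4
38.6 Fy 7.9 Fx -2.0 Fz -1.1 r 172.7 ang -127.93 z -0.0073 yaw 55.3
38.6 [ 0.4008 -0.1302 -0.0073] [179.9396   0.0401  55.3018] [ 5.3475 -6.1528 -1.066 ] [-1.274  -1.0542  0.0325] 0.0458 3.7863099575042725
347 -172
[[136 130 131 ... 254 246 240]
 [142 134 134 ... 254 241 227]
 [141 142 141 ... 245 223 202]
 ...
 [ 61  63  68 ...  42  36  44]
 [ 63  63  62 ...  29  37  38]
 [105  63  68 ...  36  29  30]]
```

```bash
python3 -m crank '[{"gripper":46,"travel":[0,0,0],"twist":[0,0,0]},{"gripper":46,"travel":[0,0,0],"twist":[0,0,0]}]' >/dev/null; python3 ok.py 9; python3 -m crank '[{"gripper":46,"travel":[0,0.4,0],"twist":[0,0,0]}]' |grep grasp; python3 ok.py 9; python3 -m crank '[{"gripper":46,"travel":[0,0.4,0],"twist":[0,0,0]}]' |grep grasp; python3 ok.py 9;python3 -m crank '[{"gripper":46,"travel":[0,0.4,0],"twist":[0,0,0]}]' |grep grasp; python3 ok.py 9; python3 -m crank '[{"gripper":46,"travel":[0,0.6,0],"twist":[0,0,0]}]' |grep grasp; python3 ok.py 9
```

```text
38.9 Fy 7.8 Fx -2.0 Fz -0.3 r 172.7 ang -127.93 z -0.0073 yaw 55.3
grasp_force: 3.2
39.02 Fy 6.9 Fx -1.0 Fz -0.7 r 172.7 ang -127.83 z -0.0073 yaw 55.3
grasp_force: 2.7
39.15 Fy 6.4 Fx -1.5 Fz 0.1 r 172.6 ang -127.75 z -0.0074 yaw 55.3
grasp_force: 2.3
39.27 Fy 4.6 Fx -1.1 Fz 0.7 r 172.6 ang -127.67 z -0.0074 yaw 55.3
grasp_force: 1.8
39.4 Fy 3.1 Fx -1.4 Fz 1.2 r 172.5 ang -127.53 z -0.0074 yaw 55.3
```

```bash
python3 -m crank '[{"gripper":46,"travel":[0,1,0],"twist":[0,0,0]}]' |grep grasp; python3 ok.py 9; python3 -m crank '[{"gripper":46,"travel":[0,1,0],"twist":[0,0,0]},{"gripper":46,"travel":[0,0,0],"twist":[0,0,0]}]' |grep grasp; python3 ok.py 9; python3 -m crank '[{"gripper":46,"travel":[0,1.5,0],"twist":[0,0,0]},{"gripper":46,"travel":[0,0,0],"twist":[0,0,0]}]' |grep grasp; python3 ok.py 9
```

```text
grasp_force: 1.1
39.52 Fy 3.1 Fx -0.5 Fz 1.0 r 172.4 ang -127.27 z -0.0074 yaw 55.3
grasp_force: 0.8
39.77 Fy 2.0 Fx -0.9 Fz 1.1 r 172.2 ang -126.91 z -0.0075 yaw 55.3
grasp_force: 0.5
40.02 Fy 1.1 Fx 0.7 Fz 0.3 r 172.2 ang -126.40 z -0.0075 yaw 55.3
```

```bash
python3 -m crank '[{"gripper":46,"travel":[0,-1.5,0],"twist":[0,0,0]},{"gripper":46,"travel":[0,-1.5,0],"twist":[0,0,0]}]' >/dev/null; python3 ok.py 8.5 && python3 -m crank '[{"gripper":46,"travel":[0,-0.9,0],"twist":[0,0,0]}]' >/dev/null && python3 ok.py 8.5 && python3 -m crank '[{"gripper":46,"travel":[0,-0.5,0],"twist":[0,0,0]}]' >/dev/null && python3 ok.py 8.5 && python3 -m crank '[{"gripper":46,"travel":[0,-0.4,0],"twist":[0,0,0]}]' >/dev/null && python3 ok.py 8.5 && python3 -m crank '[{"gripper":46,"travel":[0,-0.4,0],"twist":[0,0,0.002]}]' >/dev/null && python3 ok.py 8.5 && python3 -m crank '[{"gripper":46,"travel":[0,-0.4,0],"twist":[0,0,0.002]}]' >/dev/null && python3 ok.py 8.5 && python3 -m crank '[{"gripper":46,"travel":[0,-0.4,0],"twist":[0,0,0.002]}]' >/dev/null && python3 ok.py 8.5 && python3 -m crank '[{"gripper":46,"travel":[0,-0.4,0],"twist":[0,0,0.002]}]' >/dev/null && python3 ok.py 8.5 && python3 -m crank '[{"gripper":46,"travel":[0,-0.4,0],"twist":[0,0,0.002]}]' >/dev/null && python3 ok.py 8.5 && python3 -m crank '[{"gripper":46,"travel":[0,-0.4,0],"twist":[0,0,0.002]}]' >/dev/null && python3 ok.py 8.5
```

```text
40.27 Fy 5.4 Fx -1.5 Fz -1.6 r 172.4 ang -127.22 z -0.0073 yaw 55.3
40.4 Fy 6.1 Fx -2.2 Fz -0.9 r 172.5 ang -127.46 z -0.0072 yaw 55.3
40.52 Fy 6.6 Fx -1.1 Fz -2.1 r 172.5 ang -127.57 z -0.0071 yaw 55.3
40.65 Fy 6.1 Fx -1.2 Fz -1.3 r 172.5 ang -127.66 z -0.0070 yaw 55.3
40.77 Fy 7.5 Fx -1.7 Fz -1.5 r 172.5 ang -127.77 z -0.0070 yaw 55.2
40.9 Fy 7.3 Fx -1.4 Fz -2.3 r 172.5 ang -127.88 z -0.0070 yaw 55.1
41.02 Fy 8.0 Fx -1.1 Fz -1.7 r 172.5 ang -127.99 z -0.0069 yaw 55.0
41.15 Fy 8.0 Fx -0.8 Fz -1.3 r 172.5 ang -128.11 z -0.0069 yaw 54.9
41.27 Fy 7.1 Fx -0.6 Fz -2.1 r 172.5 ang -128.23 z -0.0069 yaw 54.7
41.4 Fy 4.1 Fx 0.2 Fz -0.0 r 172.5 ang -128.63 z -0.0071 yaw 54.6
```

```bash
python3 -m crank '[{"gripper":46,"travel":[0,6,0],"twist":[0,0,0]},{"gripper":46,"travel":[0,3,-20],"twist":[0,0,0]},{"gripper":46,"travel":[0,0,-45],"twist":[0,0,0]},{"gripper":46,"travel":[60,0,0],"twist":[0,0,0]},{"gripper":46,"travel":[60,0,0],"twist":[0,0,0]},{"gripper":46,"travel":[0,0,0],"twist":[0,0,0]},{"gripper":46,"travel":[0,0,0],"twist":[0,0,0]}]' >/dev/null
python3 - <<'E'
from h import *
o=st();c=bot.calibration('wrist');im=bot.camera('wrist');np.save('wd.npy',c,allow_pickle=True);cv2.imwrite('pics/wd.png',im[:,:,::-1])
g=cv2.cvtColor(im,7);x,y=w2p(c,[(.507,.006,.034)])[0].astype(int);print(x,y)
for r in g[y-60:y+80:4,x-70:x+72:4]: print(' '.join('%3d'%v for v in r))
E
```

```text
42.27 [ 0.4752 -0.0358  0.0571] [-179.91      0.0616   54.704 ] [-0.4754  0.0007  0.4533] [-0.0017  0.0327  0.0362] 0.046 0.0
319 181
232 230 235 234 237 236 113 109 116 113 114 116 109 114 114 133 236 232 242 234 236 236 233 234 235 233 130 129 131 124 135 129 130 130 130 127
231 230 235 235 232 238 209 111 111 115 115 110 114 107 111 113 234 233 235 237 232 237 233 230 235 234 159 132 131 131 134 133 133 133 134 135
234 234 230 234 235 236 233 111 108 115 109 113 115 110 111 106 143 236 231 239 233 234 236 230 233 231 233 130 129 132 131 132 130 135 135 134
233 231 229 232 234 230 236 208 110 111 116 115 111 111 110 110 115 234 229 234 234 233 236 232 227 233 233 147 127 129 130 126 131 138 139 135
235 233 232 229 233 235 232 234 115 110 110 112 114 115 115 113 111 136 234 229 238 232 232 232 228 233 232 224 132 127 130 131 130 131 134 134
230 233 227 231 231 235 227 235 220 106 104 120 112 108 113 103 110 113 233 228 232 233 231 236 230 226 231 231 139 133 124 131 130 129 132 136
229 232 234 231 226 230 234 231 232 117 105 110 111 108 115 105 105 118 151 227 222 237 230 226 216 22
[... 3373 characters left out ...]
 130 128 132 127 118 121 123 177 199 121  31  41  58 193  90 117  83 254  47 165 223 247 226 223 226 226 226 225 224 128 123
120 123 122 119 129 130 132 129 128 131 121 120 116 201 226  71  99 122 199 233 255 228 255 188 111 222 233 239 224 225 224 227 226 204 129 128
119 125 124 122 125 124 126 127 130 132 118 124 120 175 222 163  98 255 176 255 153 162 124 222  36 234 241 245 234 223 225 228 226 123 126 129
127 126 122 120 122 119 128 127 134 130 120 121 121 129 214 185  73 196  97 214  79 249  95 245  29 215 227 230 223 223 223 230  97 131 129 128
131 128 123 121 124 121 133 131 130 129 123 123 117 116 201 223  44 251 186 244 143 148  94 184  61 126 218 224 224 222 158  97 131 130 129 129
```

```bash
cat > rect.py <<'E'
from h import *
S=.00025;N=480
def rect(nm,cen,z):
    c=np.load(nm+'.npy',allow_pickle=True).item();g=cv2.imread(f'pics/{nm}.png',0)
    j,i=np.meshgrid(np.arange(N),np.arange(N));P=np.stack([cen[0]+(j-N/2)*S,cen[1]-(i-N/2)*S,np.full_like(j,z,float)],-1)
    uv=w2p(c,P).astype(np.float32).reshape(N,N,2);return cv2.remap(g,uv[...,0],uv[...,1],cv2.INTER_LINEAR)
def studc(nm,cen):
    r=cv2.GaussianBlur(rect(nm,cen,.037),(5,5),0);m=cv2.inRange(r,80,125);k=np.zeros_like(m);cv2.circle(k,(N//2,N//2),36,255,-1);m&=k
    n,l,s,ce=cv2.connectedComponentsWithStats(m);i=1+np.argmax(s[1:,4]);return np.array(cen)+[(ce[i][0]-N/2)*S,-(ce[i][1]-N/2)*S],s[i,4]*S*S*1e6
def pol(im,r0,r1): return cv2.warpPolar(im,(int(r1/S),1440),(N/2,N/2),r1/S,cv2.WARP_POLAR_LINEAR)[:,int(r0/S):].astype(float)
def rot(a,b,rng):
    best=[]
    for k in range(int(rng[0]*4),int(rng[1]*4)):
        best.append((np.corrcoef(a.ravel(),np.roll(b,k,0).ravel())[0,1],k/4))
    return sorted(best)[::-1][:3]
if __name__=='__main__':
    C={}
    for nm in('wa','wb','wd'): C[nm],A=studc(nm,(.507,.006));print(nm,C[nm],A)
    def hexa(nm):
        r=cv2.GaussianBlur(rect(nm,C[nm],.033),(3,3),0).astype(float);gx=cv2.Sobel(r,6,1,0);gy=cv2.Sobel(r,6,0,1);out=[]
        t=np.linspace(-5.5e-3,5.5e-3,40)
        for ap in(.0112,.0116,.012):
            for ph in np.arange(0,60,.5):
                s=0
                for k in range(6):
                    a=np.radians(ph+60*k);n=np.array([np.cos(a),-np.sin(a)]);q=N/2+(ap*n[:,None]+np.outer([-n[1],n[0]],t))/S;q=q.astype(int);s+=np.abs(gx[q[1],q[0]]*n[0]+gy[q[1],q[0]]*n[1]).mean()
                out.append((round(s),ap,ph))
        return sorted(out)[::-1][:5]
    for nm in C: print(nm,hexa(nm))
    p={nm:pol(rect(nm,C[nm],.034),.016,.058) for nm in C}
    print('wrench wb vs wa',rot(p['wa'],p['wb'],(-10,10)));print('wd vs wb',rot(p['wb'],p['wd'],(-60,60)))
E
python3 rect.py
```

```text
wa [0.50672424 0.00619643] 175.875
wb [0.50672234 0.00623582] 178.5
wd [0.50698736 0.00612532] 173.0625
wa [(573, 0.0116, np.float64(6.5)), (571, 0.0116, np.float64(6.0)), (570, 0.0116, np.float64(5.5)), (566, 0.0116, np.float64(7.5)), (566, 0.0116, np.float64(5.0))]
wb [(575, 0.0116, np.float64(5.5)), (574, 0.0116, np.float64(6.0)), (573, 0.0116, np.float64(5.0)), (571, 0.0116, np.float64(6.5)), (568, 0.0116, np.float64(7.0))]
wd [(476, 0.0112, np.float64(40.0)), (475, 0.0112, np.float64(41.0)), (475, 0.0112, np.float64(40.5)), (472, 0.0112, np.float64(42.0)), (472, 0.0112, np.float64(41.5))]
wrench wb vs wa [(np.float64(0.9515819793974324), -0.75), (np.float64(0.9510104753765585), -1.0), (np.float64(0.9493125265027931), -0.5)]
wd vs wb [(np.float64(0.6996089702990168), -2.0), (np.float64(0.6995587590669744), -1.75), (np.float64(0.6988905348808857), -2.25)]
```

```bash
python3 - <<'E'
from rect import *
C={'wb':(.5067,.0062),'wd':(.5069,.0062)}
R_={n:rect(n,C[n],.034) for n in C}
pb,pd=[pol(cv2.GaussianBlur(R_[n],(5,5),0),.016,.05) for n in('wb','wd')]
# wrench sector in wb: handle side, wrench angles: dir 262 deg +-75 and jaws; restrict sector
ang=np.arange(1440)/4 # clockwise-in-image-y-down => world angle=-ang
wa=(-ang)%360; 
for lo,hi in((200,330),(225,300)):
    m=(wa>lo)&(wa<hi);out=[]
    for k in range(-200,200):
        out.append((np.corrcoef(pb[m].ravel(),np.roll(pd,k,0)[m].ravel())[0,1],k/4))
    print(lo,hi,[(round(a,3),b) for a,b in sorted(out)[::-1][:4]])
E
```

```text
200 330 [(np.float64(0.769), -28.25), (np.float64(0.768), -28.0), (np.float64(0.763), -28.5), (np.float64(0.76), -27.75)]
225 300 [(np.float64(0.853), -28.25), (np.float64(0.851), -28.0), (np.float64(0.846), -28.5), (np.float64(0.839), -27.75)]
```

```bash
python3 - <<'E'
from rect import *
for n,c,a in(('wa',(.5067,.0062),97.2),('wb',(.5067,.0062),96.5),('wd',(.5069,.0062),68.3)):
    im=rect(n,c,.034).astype(np.float32);best=None
    for da in np.arange(-3,3.1,.5):
        r=cv2.warpAffine(im,cv2.getRotationMatrix2D((N/2,N/2),-(a+da-90),1),(N,N)) # wrench x up
        pr=r[N//2-24:N//2+24].mean(0);  # x -6..6mm
        sc=np.abs(np.diff(pr))[N//2-66:N//2-36].max()+np.abs(np.diff(pr))[N//2+36:N//2+66].max()
        if best is None or sc>best[0]: best=(sc,da,pr)
    pr=best[2];print(n,'xdir',a+best[1]);print(' L(-15..-9.5mm)',pr[N//2-60:N//2-36].astype(int).tolist());print(' R(9.5..15)',pr[N//2+38:N//2+62].astype(int).tolist())
E
```

```text
wa xdir 96.7
 L(-15..-9.5mm) [233, 230, 228, 227, 226, 222, 217, 202, 175, 151, 139, 130, 138, 150, 163, 176, 189, 202, 213, 217, 220, 220, 218, 217]
 R(9.5..15) [222, 222, 222, 222, 221, 219, 212, 202, 187, 172, 153, 133, 124, 128, 141, 166, 191, 208, 219, 225, 225, 226, 226, 226]
wb xdir 97.5
 L(-15..-9.5mm) [237, 238, 238, 239, 239, 239, 238, 236, 233, 230, 228, 226, 222, 217, 210, 200, 196, 202, 210, 214, 218, 219, 217, 216]
 R(9.5..15) [222, 222, 222, 222, 220, 216, 207, 194, 181, 176, 176, 187, 205, 217, 222, 224, 225, 224, 224, 224, 224, 225, 225, 225]
wd xdir 70.8
 L(-15..-9.5mm) [239, 238, 237, 235, 232, 230, 228, 226, 225, 225, 223, 220, 212, 200, 191, 190, 196, 207, 216, 221, 222, 222, 220, 220]
 R(9.5..15) [224, 224, 224, 223, 220, 213, 203, 192, 187, 191, 202, 214, 222, 225, 226, 226, 227, 227, 228, 228, 228, 228, 228, 228]
```

```bash
python3 -m crank '[{"gripper":46,"travel":[-60,0,0],"twist":[0,0,0]},{"gripper":46,"travel":[-60,0,0],"twist":[0,0,0]},{"gripper":46,"travel":[0,0,40],"twist":[0,0,0]},{"gripper":46,"travel":[0,-1,20],"twist":[0,0,0]},{"gripper":46,"travel":[0,-1,4.5],"twist":[0,0,0]},{"gripper":46,"travel":[0,0,0],"twist":[0,0,0]}]' >/dev/null; python3 ok.py 4 && python3 -m crank '[{"gripper":46,"travel":[0,-1.5,0],"twist":[0,0,0]}]' >/dev/null && python3 ok.py 4  && python3 -m crank '[{"gripper":46,"travel":[0,-1.5,0],"twist":[0,0,0]}]' >/dev/null && python3 ok.py 4  && python3 -m crank '[{"gripper":46,"travel":[0,-1,0],"twist":[0,0,0]}]' >/dev/null && python3 ok.py 4  && python3 -m crank '[{"gripper":46,"travel":[0,-1,0],"twist":[0,0,0]}]' >/dev/null && python3 ok.py 4  && python3 -m crank '[{"gripper":46,"travel":[0,-1,0],"twist":[0,0,0]}]' >/dev/null && python3 ok.py 4 && python3 -m crank '[{"gripper":46,"travel":[0,-0.6,0],"twist":[0,0,0.003]}]' >/dev/null && python3 ok.py 5.5 && python3 -m crank '[{"gripper":46,"travel":[0,-0.6,0],"twist":[0,0,0.003]}]' >/dev/null && python3 ok.py 5.5 && python3 -m crank '[{"gripper":46,"travel":[0,-0.6,0],"twist":[0,0,0.003]}]' >/dev/null && python3 ok.py 5.5 && python3 -m crank '[{"gripper":46,"travel":[0,-0.6,0],"twist":[0,0,0.003]}]' >/dev/null && python3 ok.py 5.5
```

```text
43.08 Fy -0.5 Fx -0.4 Fz -0.4 r 172.7 ang -126.38 z -0.0063 yaw 54.6
43.2 Fy -0.3 Fx 0.5 Fz -0.2 r 172.2 ang -126.70 z -0.0058 yaw 54.6
43.33 Fy -0.6 Fx 0.7 Fz -0.4 r 172.1 ang -127.29 z -0.0061 yaw 54.7
43.45 Fy -0.1 Fx -0.2 Fz 1.3 r 172.2 ang -127.71 z -0.0064 yaw 54.7
43.58 Fy 3.0 Fx -0.8 Fz -0.4 r 172.3 ang -127.97 z -0.0066 yaw 54.7
43.7 Fy 3.6 Fx -0.3 Fz -0.2 r 172.4 ang -128.22 z -0.0066 yaw 54.7
43.83 Fy 3.0 Fx 0.3 Fz -0.7 r 172.4 ang -128.43 z -0.0066 yaw 54.5
43.95 Fy 5.2 Fx 0.2 Fz -0.1 r 172.4 ang -128.64 z -0.0066 yaw 54.3
44.08 Fy 5.3 Fx 1.4 Fz 0.1 r 172.4 ang -128.83 z -0.0066 yaw 54.1
44.2 Fy 6.5 Fx 0.3 Fz -1.3 r 172.4 ang -129.01 z -0.0066 yaw 54.0
```

```bash
python3 -m crank '[{"gripper":46,"travel":[0,-0.3,0],"twist":[0,0,0.002]}]' >/dev/null; python3 ok.py 8 && python3 -m crank '[{"gripper":46,"travel":[0,-0.3,0],"twist":[0,0,0.002]}]' >/dev/null && python3 ok.py 8  && python3 -m crank '[{"gripper":46,"travel":[0,-0.3,0],"twist":[0,0,0.002]}]' >/dev/null && python3 ok.py 8  && python3 -m crank '[{"gripper":46,"travel":[0,-0.3,0],"twist":[0,0,0.002]}]' >/dev/null && python3 ok.py 8  && python3 -m crank '[{"gripper":46,"travel":[0,-0.3,0],"twist":[0,0,0.002]}]' >/dev/null && python3 ok.py 8  && python3 -m crank '[{"gripper":46,"travel":[0,-0.3,0],"twist":[0,0,0.002]}]' >/dev/null && python3 ok.py 8
```

```text
44.33 Fy 5.0 Fx 1.2 Fz -1.0 r 172.4 ang -129.10 z -0.0065 yaw 53.8
44.45 Fy 6.4 Fx 1.7 Fz -0.8 r 172.4 ang -129.19 z -0.0066 yaw 53.7
44.58 Fy 7.0 Fx 1.8 Fz -1.4 r 172.4 ang -129.28 z -0.0066 yaw 53.6
44.7 Fy 7.1 Fx 1.3 Fz -0.9 r 172.4 ang -129.37 z -0.0066 yaw 53.5
44.83 Fy 6.8 Fx 2.1 Fz -1.7 r 172.4 ang -129.47 z -0.0066 yaw 53.4
44.95 Fy 6.6 Fx 2.2 Fz -1.2 r 172.3 ang -129.56 z -0.0065 yaw 53.3
```

```bash
python3 -m crank '[{"gripper":46,"travel":[0,0.5,0.6],"twist":[0,0,0]}]' >/dev/null; python3 ok.py 9; python3 -m crank '[{"gripper":46,"travel":[0,0,0.6],"twist":[0,0,0]}]' >/dev/null; python3 ok.py 9 && python3 -m crank '[{"gripper":46,"travel":[0,-0.5,0.2],"twist":[0,0,0.002]}]' >/dev/null && python3 ok.py 8  && python3 -m crank '[{"gripper":46,"travel":[0,-0.5,0],"twist":[0,0,0.002]}]' >/dev/null && python3 ok.py 8  && python3 -m crank '[{"gripper":46,"travel":[0,-0.5,0],"twist":[0,0,0.003]}]' >/dev/null && python3 ok.py 8  && python3 -m crank '[{"gripper":46,"travel":[0,-0.5,0],"twist":[0,0,0.003]}]' >/dev/null && python3 ok.py 8
```

```text
45.08 Fy 2.6 Fx 0.9 Fz 1.6 r 172.5 ang -129.50 z -0.0071 yaw 53.3
45.2 Fy 4.1 Fx 0.4 Fz 2.5 r 172.6 ang -129.52 z -0.0077 yaw 53.3
45.33 Fy 7.3 Fx 0.8 Fz 3.4 r 172.6 ang -129.54 z -0.0078 yaw 53.2
45.45 Fy 8.5 Fx 0.8 Fz -0.0 r 172.5 ang -129.61 z -0.0078 yaw 53.0
```

```bash
python3 -m crank '[{"gripper":46,"travel":[0,0,0],"twist":[0,0,0]}]' >/dev/null; python3 ok.py 9;python3 -m crank '[{"gripper":46,"travel":[0,0,0],"twist":[0,0,0]}]' >/dev/null; python3 ok.py 8.3 && python3 -m crank '[{"gripper":46,"travel":[0,-0.3,0],"twist":[0,0,0.002]}]' >/dev/null && python3 ok.py 8.3  && python3 -m crank '[{"gripper":46,"travel":[0,-0.3,0],"twist":[0,0,0.002]}]' >/dev/null && python3 ok.py 8.3  && python3 -m crank '[{"gripper":46,"travel":[0,-0.3,0],"twist":[0,0,0.002]}]' >/dev/null && python3 ok.py 8.3 && python3 -m crank '[{"gripper":46,"travel":[0,-0.3,0],"twist":[0,0,0.002]}]' >/dev/null && python3 ok.py 8.3
```

```text
45.58 Fy 7.2 Fx 0.5 Fz 0.7 r 172.6 ang -129.62 z -0.0078 yaw 53.0
45.7 Fy 7.2 Fx 1.1 Fz 1.5 r 172.5 ang -129.61 z -0.0078 yaw 53.0
45.83 Fy 8.8 Fx 0.9 Fz 0.6 r 172.5 ang -129.69 z -0.0078 yaw 52.9
```

```bash
python3 -m crank '[{"gripper":46,"travel":[0,0,0],"twist":[0,0,0]}]' >/dev/null; python3 ok.py 9.3 && python3 -m crank '[{"gripper":46,"travel":[0,-0.3,0],"twist":[0,0,0.002]}]' >/dev/null && python3 ok.py 9.3 && python3 -m crank '[{"gripper":46,"travel":[0,0,0],"twist":[0,0,0]}]' >/dev/null ; python3 ok.py 9.3 && python3 -m crank '[{"gripper":46,"travel":[0,-0.3,0],"twist":[0,0,0.002]}]' >/dev/null && python3 ok.py 9.3 && python3 -m crank '[{"gripper":46,"travel":[0,0,0],"twist":[0,0,0]}]' >/dev/null ; python3 ok.py 9.3
```

```text
45.95 Fy 9.0 Fx 1.8 Fz 1.5 r 172.5 ang -129.69 z -0.0078 yaw 52.9
46.08 Fy 8.6 Fx 1.2 Fz 0.9 r 172.5 ang -129.78 z -0.0077 yaw 52.8
46.2 Fy 9.3 Fx 1.2 Fz 1.3 r 172.5 ang -129.80 z -0.0078 yaw 52.8
46.33 Fy 8.0 Fx 0.9 Fz 0.4 r 172.5 ang -129.87 z -0.0077 yaw 52.7
46.45 Fy 8.0 Fx 1.5 Fz 1.7 r 172.5 ang -129.88 z -0.0077 yaw 52.7
```

```bash
python3 -m crank '[{"gripper":46,"travel":[0,6,0],"twist":[0,0,0]},{"gripper":46,"travel":[0,3,-20],"twist":[0,0,0]},{"gripper":46,"travel":[0,0,-45],"twist":[0,0,0]},{"gripper":46,"travel":[60,0,0],"twist":[0,0,0]},{"gripper":46,"travel":[60,0,0],"twist":[0,0,0]},{"gripper":46,"travel":[0,0,0],"twist":[0,0,0]},{"gripper":46,"travel":[0,0,0],"twist":[0,0,0]}]' >/dev/null
python3 - <<'E'
from h import *
o=st();c=bot.calibration('wrist');im=bot.camera('wrist');np.save('we.npy',c,allow_pickle=True);cv2.imwrite('pics/we.png',im[:,:,::-1])
E
python3 - <<'E'
from rect import *
t=np.linspace(-5.5e-3,5.5e-3,60)
def hx(nm,cen):
    r=cv2.GaussianBlur(rect(nm,cen,.033),(5,5),0).astype(np.float32);gx=cv2.Sobel(r,5,1,0);gy=cv2.Sobel(r,5,0,1);res=[]
    for ap in np.arange(.0108,.0124,.0002):
        for ph in np.arange(0,60,.25):
            s=[]
            for k in range(6):
                a=np.radians(ph+60*k);n=np.array([np.cos(a),-np.sin(a)]);q=(N/2+(ap*n[:,None]+np.outer([-n[1],n[0]],t))/S).astype(np.float32)
                s.append(np.abs(cv2.remap(gx,q[0][None],q[1][None],1)*n[0]+cv2.remap(gy,q[0][None],q[1][None],1)*n[1]).mean())
            res.append((sum(s),ap,ph))
    res=np.array(res);b=res[res[:,0].argmax()];m=res[(abs((res[:,2]-b[2]+30)%60-30)<6)&(abs(res[:,1]-b[1])<1e-4)];p=np.polyfit(m[:,2],m[:,0],2);return b,-p[1]/2/p[0]
C={}
for nm in('wa','wb','wd','we'): C[nm]=studc(nm,(.507,.006))[0];print(nm,C[nm],hx(nm,C[nm]))
P={n:pol(cv2.GaussianBlur(rect(n,C[n],.034),(5,5),0),.016,.05) for n in C}
wa=(-np.arange(1440)/4)%360
for a,b,off in(('wb','wd',0),('wb','we',0),('wd','we',-27)):
    m=(wa>225+off)&(wa<300+off);out=[(np.corrcoef(P[a][m].ravel(),np.roll(P[b],k,0)[m].ravel())[0,1],k/4) for k in range(-160,20)];print(a,b,sorted(out)[::-1][:3])
# nut annulus
Q={n:pol(cv2.GaussianBlur(rect(n,C[n],.033),(5,5),0),.0095,.0125) for n in C}
out=[(np.corrcoef(Q['wd'].ravel(),np.roll(Q['we'],k,0).ravel())[0,1],k/4) for k in range(-40,40)];print('nut wd->we',sorted(out)[::-1][:4])
E
```

```text
47.33 [ 0.4741 -0.0358  0.0559] [-179.8666    0.0969   52.749 ] [-0.801  -0.4887  0.2999] [ 0.005  -0.0074  0.0065] 0.046 0.0
wa [0.50672424 0.00619643] (array([5.78938512e+02, 1.14000000e-02, 6.25000000e+00]), np.float64(6.382410564890867))
wb [0.50672234 0.00623582] (array([5.36378514e+02, 1.14000000e-02, 6.00000000e+00]), np.float64(5.946506156500746))
wd [0.50698736 0.00612532] (array([4.43488191e+02, 1.12000000e-02, 4.07500000e+01]), np.float64(40.5887911575532))
we [0.507      0.00607878] (array([4.27196644e+02, 1.10000000e-02, 4.07500000e+01]), np.float64(40.72058775147052))
wb wd [(np.float64(0.8449288063595056), -28.25), (np.float64(0.842675227393413), -28.5), (np.float64(0.838239927441642), -28.0)]
wb we [(np.float64(0.8367283384511184), -28.5), (np.float64(0.8334166769708851), -28.25), (np.float64(0.831053145671597), -28.75)]
wd we [(np.float64(0.9955810949662576), 0.0), (np.float64(0.9930712742282314), -0.25), (np.float64(0.9856789911281236), -0.5)]
nut wd->we [(np.float64(0.9779649020128739), 0.0), (np.float64(0.9727615330925109), 0.25), (np.float64(0.972750651488612), -0.25), (np.float64(0.9688589618055016), 0.5)]
```

The nut and the wrench return to exactly the same angle after the extra 8–9 N push. So the nut is seated, about 0.44 rad on, and nipped up: 8–9 N was held for about a second. There's time left, so I'll re-check the worm with light strokes to make sure the jaws are snug.

```bash
python3 - <<'E'
from rect import *
for nm,w in(('wa',(.5079,-.0352)),('we',(.4882,-.0308))):
    r=cv2.GaussianBlur(rect(nm,w,.034),(3,3),0);m=(r<75).astype(np.uint8);k=np.zeros_like(m);cv2.circle(k,(N//2,N//2),56,1,-1);y,x=np.where(m*k);
    rc=cv2.minAreaRect(np.c_[x,y].astype(np.float32));print(nm,'window centre',w[0]+(rc[0][0]-N/2)*S,w[1]-(rc[0][1]-N/2)*S,np.array(rc[1])*S*1000,rc[2],len(x))
E
python3 -m crank '[{"gripper":0,"travel":[4.8,10.4,0],"twist":[0,0,0]},{"gripper":0,"travel":[0,0,0],"twist":[0,0,-0.142]},{"gripper":0,"travel":[0,0,0],"twist":[0,0,-0.142]},{"gripper":0,"travel":[0,0,20],"twist":[0,0,0]},{"gripper":0,"travel":[0,0,15],"twist":[0,0,0]},{"gripper":0,"travel":[0,0,5],"twist":[0,0,0]},{"gripper":0,"travel":[0,0,0],"twist":[0,0,0]}]'
```

```text
wa window centre 0.5077818550109864 -0.03615595169067383 [18.92428207 21.07632256] 82.14668273925781 2065
we window centre 0.48738212890625005 -0.030811211395263674 [21.18961143 18.84008789] 19.230670928955078 2003
time: 48.25
ee_pos: [0.4863, -0.0386, 0.0166]
tcp_rot: [-180.0, 0.0, 68.9]
wrist_force: [-0.2, 0.7, -1.0]
opening: -0.0001
grasp_force: 0.0
```

```bash
python3 -m crank '[{"gripper":0,"travel":[0,-1.5,3],"twist":[0,0,0]},{"gripper":0,"travel":[0,0,3],"twist":[0,0,0]},{"gripper":0,"travel":[0,0,1],"twist":[0,0,0]},{"gripper":0,"travel":[0,0,0],"twist":[0,0,0]}]' >/dev/null; python3 ok.py 5 && python3 -m crank '[{"gripper":0,"travel":[0,0,0.7],"twist":[0,0,0]},{"gripper":0,"travel":[0,0,0],"twist":[0,0,0]}]' >/dev/null; python3 ok.py 5
```

```text
48.75 Fy -0.2 Fx 0.6 Fz -0.5 r 49.0 ang -116.64 z 0.0099 yaw 69.0
49.0 Fy -1.2 Fx -0.8 Fz 4.2 r 49.0 ang -116.49 z 0.0096 yaw 69.0
```

```bash
python3 -m crank '[{"gripper":0,"travel":[0,0,0.6],"twist":[0,0,0]},{"gripper":0,"travel":[0,0,0],"twist":[0,0,0]}]' >/dev/null; python3 ok.py 9; python3 -m crank '[{"gripper":0,"travel":[4,0,0],"twist":[0,0,0]},{"gripper":0,"travel":[4,0,0],"twist":[0,0,0]}]' >/dev/null; python3 ok.py 9; python3 -m crank '[{"gripper":0,"travel":[4,0,0],"twist":[0,0,0]},{"gripper":0,"travel":[4,0,0],"twist":[0,0,0]}]' >/dev/null; python3 ok.py 9
```

```text
49.25 Fy -2.9 Fx -1.2 Fz 8.8 r 48.9 ang -116.42 z 0.0095 yaw 69.0
49.5 Fy -4.7 Fx -8.2 Fz 10.9 r 42.1 ang -117.59 z 0.0095 yaw 68.9
49.75 Fy -0.4 Fx -5.4 Fz 7.5 r 34.1 ang -118.50 z 0.0095 yaw 68.9
```

```bash
python3 -m crank '[{"gripper":0,"travel":[0,0,-15],"twist":[0,0,0]},{"gripper":0,"travel":[0,0,-35],"twist":[0,0,0]},{"gripper":0,"travel":[-15,-8,0],"twist":[0,0,0]},{"gripper":0,"travel":[0,0,0],"twist":[0,0,0.14]},{"gripper":0,"travel":[0,0,0],"twist":[0,0,0.14]},{"gripper":0,"travel":[0,0,0],"twist":[0,0,0]},{"gripper":0,"travel":[0,0,0],"twist":[0,0,0]}]' >/dev/null
python3 - <<'E'
from rect import *
o=st();c=bot.calibration('wrist');im=bot.camera('wrist');np.save('wf.npy',c,allow_pickle=True);cv2.imwrite('pics/wf.png',im[:,:,::-1])
C={n:studc(n,(.507,.006))[0] for n in('we','wf')};print(C)
wa=(-np.arange(1440)/4)%360;m=(wa>198)&(wa<273)
P={n:pol(cv2.GaussianBlur(rect(n,C[n],.034),(5,5),0),.016,.05) for n in C};Q={n:pol(cv2.GaussianBlur(rect(n,C[n],.033),(5,5),0),.0095,.0125) for n in C}
print(sorted([(np.corrcoef(P['we'][m].ravel(),np.roll(P['wf'],k,0)[m].ravel())[0,1],k/4) for k in range(-40,40)])[::-1][:3])
print(sorted([(np.corrcoef(Q['we'].ravel(),np.roll(Q['wf'],k,0).ravel())[0,1],k/4) for k in range(-40,40)])[::-1][:3])
for n in('we','wf'):
    im=rect(n,C[n],.034).astype(np.float32);r=cv2.warpAffine(im,cv2.getRotationMatrix2D((N/2,N/2),-(69-90),1),(N,N));pr=r[N//2-16:N//2+16].mean(0);print(n,pr[N//2-60:N//2-36].astype(int).tolist(),pr[N//2+38:N//2+62].astype(int).tolist())
E
```

```text
50.62 [ 0.4776 -0.0341  0.0584] [-179.9855    0.0054   53.0995] [ 0.2733  1.188  -0.2337] [-0.0534  0.0272 -0.0278] -0.0001 0.0
{'we': array([0.507 , 0.0061]), 'wf': array([0.5071, 0.0061])}
[(np.float64(0.9880895547528308), 0.0), (np.float64(0.9815497946287783), 0.25), (np.float64(0.9795616347163715), -0.25)]
[(np.float64(0.9810342734571231), 0.0), (np.float64(0.9764541590585841), -0.25), (np.float64(0.9753265448639354), 0.25)]
we [234, 235, 236, 236, 236, 234, 232, 229, 227, 225, 220, 212, 201, 191, 185, 189, 200, 210, 216, 218, 218, 217, 216, 216] [224, 224, 223, 221, 216, 207, 195, 188, 188, 196, 209, 219, 223, 224, 224, 224, 224, 224, 224, 224, 223, 223, 223, 223]
wf [237, 235, 232, 228, 226, 224, 223, 223, 223, 222, 219, 212, 201, 190, 186, 189, 199, 208, 215, 218, 218, 217, 216, 215] [224, 223, 222, 220, 214, 204, 193, 187, 189, 198, 210, 219, 223, 223, 223, 223, 223, 223, 223, 223, 223, 223, 223, 223]
```

The nut and wrench haven't moved, and the jaws are still snug with the robot clear, so I'm handing it in.

```bash
python3 -c "
from workcell import bot
print(bot.job_done())"
```

```text
the job is handed in; nothing more can be done
None
```

I handed the job in at about 51 s: the wrench is lying flat on the nut with its jaws snug, and the nut turned about 0.44 rad clockwise until it seated. It was nipped up with 8–9 N at the handle for about a second (about 1.5 N m), though the seating is inferred from the nut not moving on a second push, and I took no final picture of the other things on the bench.

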